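# Zero a bench comparator with a scriber, then hold its spring slide open at the mark

## Robot

A 6-joint arm with a two-finger parallel gripper is mounted at the origin on a cart in front of the work surface, level with it; the furniture and walls round the work are solid. World frame = base frame: x ahead of the robot, y to its left, z up, the work surface at z = 0. Lengths are in m, angles in degrees, forces in N, time in s.
With the tool pointing down it reaches from about 0.4 to 0.825 m from the base axis. Payload 7 kg.
Tool frame: the origin (TCP) lies at the centre of the arm's flange, where the gripper is bolted on; the fingertips stand 178 mm ahead of it and the grasp point (between the pads) lies 159 mm ahead of it; x points along the fingers, y is the direction in which the jaws open and shut, and the axes are right-handed (so a half turn about x gives the same grasp; the last joint's range is limited). The gripper opens to 88 mm and grips with 3 to 60 N. Pads are 19 mm wide; open, the fingers measure 130 mm over their backs; the gripper's body (78 mm by 193 mm) begins 47 mm behind the grasp point.
Start: joints at [81.652, 20.546, 0.682, 0, -70.136, -16.507], TCP at [0.284, 0.612, 0.405] pointing down, gripper open.
Joint ranges: [-176.03, 176.03], [-82.01, 121.73], [-58.28, 71.71], [-173.87, 95.51], [-174.79, -0.11], [-173.66, 173.66]. Speed limits (degrees/s): [136.94, 136.94, 172.46, 180, 180, 180].

## Interface

Orientations are given as [roll, pitch, yaw] about the fixed x, y, z axes, in that order (R = Rz(yaw) Ry(pitch) Rx(roll)).
In Python, from plant import ctrl gives the robot as it stands. The module is installed in compiled form; this text tells all that it offers.
- The arm moves only by the shell command python3 -m inch 'ROWS'. ROWS is JSON, one flat list of numbers, 7 for each row, row after row: the shift along the tool's x, y, z in m, then the turn, a rotation vector about the tool's x, y, z in degrees, then the finger opening in m, from 0 to 0.0876. In form: [dx, dy, dz, rx, ry, rz, hand, dx, dy, dz, rx, ry, rz, hand, ...]. A call has 1 to 20 rows; each row shifts and turns the pose as measured when the row begins, along the tool's axes as they then stand; what a row does not reach is not made up. A row lasts 1/8 s, in which the tool goes at most 62.5 mm and 10.7 degrees, less where a joint would pass 70% of its speed; a pose out of reach is approached as far as the arm can. A call with a gripper value outside its range is refused whole. The fingers move at their own pace and stop on an object; the grip force is fixed at half the most. Time passes only in rows, so rows that do not move let the fingers close. It gives the time, the measured TCP pose, the force and the opening at its end, in the units of the state.
- ctrl.get_obs(): the state, without advancing time (a new reading comes with each control period).
- ctrl.snapshot(name): name is "side" or "top" or "wrist"; returns a dict with "color" (400x640x3 uint8, red, green, blue), "depth" (400x640 float32, m along the optical axis (not along the pixel's ray), 0 where there is no reading), "K" (3x3 intrinsics, pixels), "k1" (the pictures are not rectified: a ray, as slopes to the right and down, at radius r is drawn at 1 + k1 r^2 times it, then the intrinsics apply), "position" and "attitude" of the camera in the world; the wrist camera has in their place "hand_eye" (4x4, takes a point from camera to tool coordinates, whose origin is the TCP and whose axes are the tool frame's). Camera axes: x right, y up, looking along -z (the intrinsics and any distortion apply to the point x, -y, -z); pixel columns grow to the right and rows downward; lengths in m; the calibration is good to about 2 mm. A picture is of the moment at which its call begins: read the wrist's pose just before it.
- ctrl.close_job(): hands the job in, once; it reports no verdict.
The state is a dict: "clock": time; "joint_pos": joint angles; "qvel": joint speeds; "tau": joint torques, N m; "tool_pos": TCP position; "orientation": TCP orientation; "force": force on the tool from outside, world axes, zero at the start; "moment": the same for the moment, N m; "opening": finger opening in m.
Only numpy, scipy, OpenCV 4.12 (cv2) and the standard library are available. Lean on these libraries where they do the work, as an engineer would, in place of code of your own. Each camera call takes 0.05 s, during which the arm holds its last target.

## Task

Take the scriber out of its wooden stand and, with the comparator's slide still closed, press the recessed yellow zero button fully down with the scriber's lower end; then stand the scriber back in its hole and let go of it. After that, pull the comparator's black handle out against its spring until the red pointer stands level with the blue mark clip, and finish while still holding it there (do not let go). Leave the V-block and the two tins where they are.

Things in the scene. Friction and masses are not known exactly. Their poses are not given: they have to be found in the camera images.
- gauge: bench comparator, fixed: dark base 195 x 94 x 12 mm with a grey head (flat top 55 mm above the table) on one end, the slide with its black handle on the other. Origin at table height; x from handle to head, z up. Head x = 0 to 78 mm, base x = -115 to 80, y = +-47. The slide is pulled towards -x (to the robot's left). The microscope's base, 130 mm high, stands a few cm behind
- button_hole (a point): centre of the mouth of the round 18 mm hole in the head's top, level with that top (55 mm above the table); the round yellow zero button lies sunk in it, its face 5 mm lower when released, 9 mm lower when fully down
- zero_button (a joint): travel of the round yellow zero button, m: 0 released, 0.004 fully down; its spring pushes back with 1.2 N at first and 3.6 N fully down, and it comes back up by itself
- handle (a point): grip point in the black upright handle of the slide, 80 mm above the table: the handle is a block 16 mm (along the gauge's x) x 30 mm (along its y), its top 100 mm above the table, free all round above the head's top; it stands on the slide, a steel block 30 mm high and 48 mm wide. 57 mm from its back to the head. Same axes as the gauge; it moves with the slide
- slide (a joint): how far the slide is pulled out, m: 0 closed (home), 0.042 the end of its travel. A spring pulls it home: about 4 N when closed, plus 1.1 N per 10 mm; it snaps home when let go
- pointer (a point): tip of the red pointer on the slide's robot-side edge (beside the white scale), 32 mm above the table; moves with the slide; same axes as the gauge
- mark (a point): middle of the blue mark clip on the robot-side edge of the base, 8 mm wide along the slide, top 27 mm above the table; same axes as the gauge. The pointer is level with it when pointer and mark have the same x along the gauge's axis; from closed the slide must come out 14 to 32 mm
- stand: light wooden scriber stand, fixed to the table, block 46 x 46 mm on a 54 mm foot, top 48 mm above the table; origin at table height under the middle of its hole
- stand_hole (a point): centre of the mouth of the stand's square 16 mm hole, 48 mm above the table, 42 mm deep (hole floor 6 mm above the table); its sides are parallel to the stand's x and y
- scriber_center (a point): centre of the scriber, a steel pencil-like tool of 9 mm square-ish section, 120 mm long, 30 g, standing upright in the stand: its y axis runs along it and points up, x and z are across its flat sides. In the stand its centre is 66 mm and its upper end 126 mm above the table
- v_block: small grey V-block 44 x 40 x 32 mm, between the comparator and the table's front edge, to be left alone
- grease_tin: tin 64 mm across, 40 mm high, right of the comparator, the farther of the two, to be left alone
- paste_tin: tin 68 mm across, 36 mm high, right of the comparator, the nearer of the two, to be left alone

How it is judged (in metres and radians):
On the way, in this order (a step that is already met when the one before it is completed fails the run):
1. the zero button is pressed down with the scriber while the slide is closed (value of joint zero_button above 0.003 m and contact force between scriber and zero_button above 0.5 N and value of joint slide below 0.003 m), for 0.1 s.
2. the scriber stands in its hole again, let go, with the slide still closed (horizontal distance between scriber_center and stand_hole below 0.012 m and height (world z) of scriber_center below 0.071 m and angle between scriber_center's own y axis and vertical below 0.3 rad and contact force between scriber and the fingers below 0.05 N and value of joint slide below 0.003 m), for 0.2 s.
At the end, for the whole second after the job is handed in: the fingers still hold the slide, at rest, with the red pointer within 4 mm of the middle of the blue mark clip (within its width), the zero button is up again and the scriber stands in its hole on the hole's floor (x of pointer in the frame of mark between -0.004 and 0.004 m and velocity of joint slide between -0.003 and 0.003 m/s and contact force between the fingers and slide above 2 N and value of joint zero_button below 0.001 m and horizontal distance between scriber_center and stand_hole below 0.012 m and height (world z) of scriber_center below 0.071 m and angle between scriber_center's own y axis and vertical below 0.3 rad); the arm keeps its last pose, push and grip.
It fails at once if the V-block or a tin is moved by more than 15 mm (distance of any of v_block, grease_tin, paste_tin from where it was at the start of the episode above 0.015 m).
It also fails if it takes over 61 s, if anything falls off the work surface, if the arm or the gripper's body presses on something with over 40 N, if the wrist force passes 120 N, or if a joint passes its speed limit or range.

## Working session

There is one attempt and no reset: what is moved stays moved. The work goes in short steps, Python scripts to look and compute and a shell command to move; the robot and the scene stay as the last step left them, time stands still between calls to the robot, and variables do not carry over. Pictures are saved under pics/ and viewed, and the job is handed in when it is done.

```bash
mkdir -p pics; ls
python3 - <<'E'
from plant import ctrl
import cv2,numpy as np
print(ctrl.get_obs())
for n in ["side","top","wrist"]:
    s=ctrl.snapshot(n); cv2.imwrite(f"pics/{n}0.png",s["color"][:,:,::-1]); np.savez(f"pics/{n}0.npz",**s)
    print({k:v for k,v in s.items() if k not in("color","depth")})
E
```

```text
pics
{'clock': 0.0, 'joint_pos': array([ 8.16511004e+01,  2.05924572e+01,  6.33365359e-01, -2.05886809e-02,
       -7.01363353e+01, -1.65073043e+01]), 'qvel': array([-0.03014698, -0.03546552, -0.10475821, -0.00811267, -0.01769846,
       -0.1018517 ]), 'tau': array([-3.95219777e-04, -5.82717597e+01,  2.93045783e+01,  6.99737549e+00,
        6.94096714e-03, -1.48094314e-04]), 'tool_pos': array([0.28364413, 0.61229552, 0.40370633]), 'orientation': array([  95.04365925,   89.90262923, -109.81955645]), 'force': array([ 0.18970047, -0.39108811,  0.04948539]), 'moment': array([-0.01063087,  0.01471856, -0.03809295]), 'opening': 0.08775498508919198}
{'K': array([[430.93210403,   0.        , 318.21338237],
       [  0.        , 430.93210403, 192.17713037],
       [  0.        ,   0.        ,   1.        ]]), 'k1': 0.03728778059605213, 'position': array([ 0.43792076, -1.00358695,  0.40732504]), 'attitude': array([66.18051935, -1.56442062, -1.9105404 ])}
{'K': array([[485.7543612 ,   0.        , 319.87617498],
       [  0.        , 485.7543612 , 203.42958454],
       [  0.        ,   0.        ,   1.        ]]), 'k1': -0.08164880464084145, 'position': array([-0.08023844, -0.22560875,  0.80802291]), 'attitude': array([ 38.41239608,  -0.52820084, -89.62964554])}
{'K': array([[290.51016882,   0.        , 323.61243378],
       [  0.        , 290.51016882, 202.21048522],
       [  0.        ,   0.        ,   1.        ]]), 'k1': -0.03142721627123328, 'hand_eye': array([[ 5.78358187e-04,  2.75333478e-01, -9.61348606e-01,
         2.08570268e-02],
       [ 9.99999232e-01, -1.21263918e-03,  2.54306897e-04,
         7.03516081e-04],
       [-1.09574978e-03, -9.61348015e-01, -2.75333968e-01,
        -7.39444876e-02],
       [ 0.00000000e+00,  0.00000000e+00,  0.00000000e+00,
         1.00000000e+00]])}
```

View pics/top0.png

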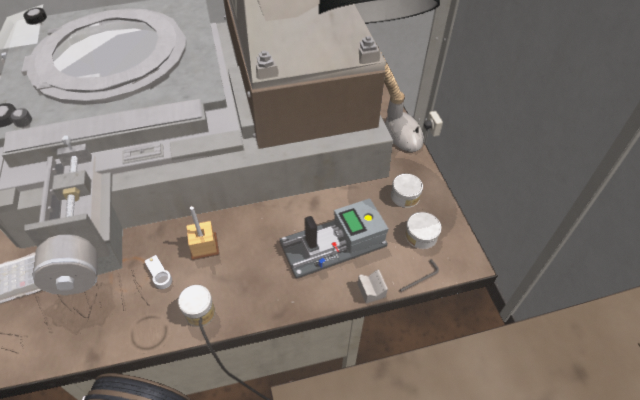

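View pics/side0.png

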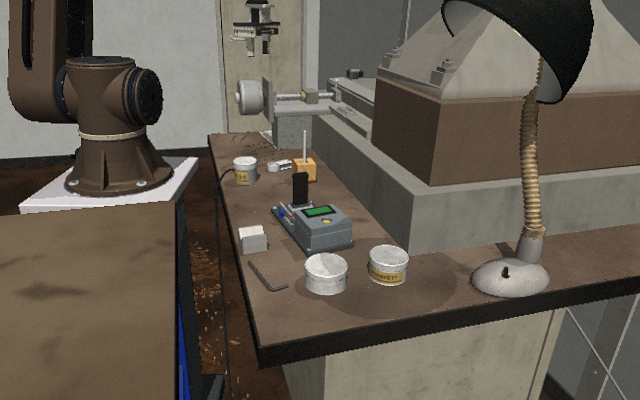

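View pics/wrist0.png

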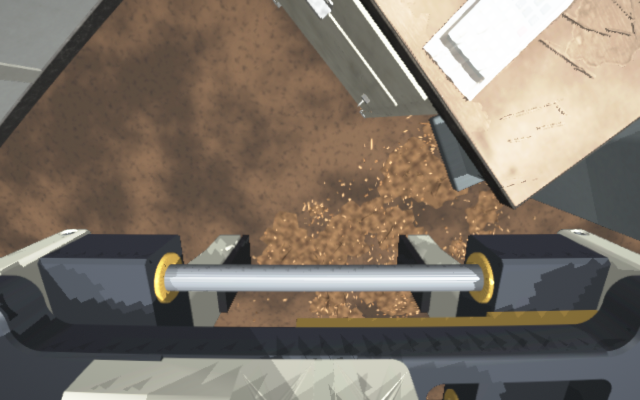

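The top view shows the stand at (201,240) with the scriber tip at (195,208). The button is at (368,218), the handle at (311,232), the pointer near (335,244), the blue clip near (321,262) and the V-block at (373,285). Next I'll measure these.

```bash
cat > h.py <<'E'
import numpy as np,cv2
from scipy.spatial.transform import Rotation as R
def load(n): return dict(np.load(f"pics/{n}.npz"))
def cam(s):
    if "position" in s: return R.from_euler("xyz",s["attitude"],degrees=True).as_matrix(),np.array(s["position"])
    T=s["T"]@s["hand_eye"]; return T[:3,:3],T[:3,3]
def Ttool(o):
    T=np.eye(4);T[:3,:3]=R.from_euler("xyz",o["orientation"],degrees=True).as_matrix();T[:3,3]=o["tool_pos"];return T
def ray(s,px):
    u=cv2.undistortPoints(np.array(px,float).reshape(-1,1,2),s["K"],np.array([float(s["k1"]),0,0,0,0]))[:,0]
    M,p=cam(s); d=np.c_[u[:,0],-u[:,1],-np.ones(len(u))]@M.T
    return p,d
def onz(s,px,z):
    p,d=ray(s,px); t=(z-p[2])/d[:,2]; return p+d*t[:,None]
def proj(s,P):
    M,p=cam(s); q=(np.array(P,float).reshape(-1,3)-p)@M; q=q*[1,-1,-1]
    return cv2.projectPoints(q,np.zeros(3),np.zeros(3),s["K"],np.array([float(s["k1"]),0,0,0,0]))[0][:,0]
def tri(s1,a,s2,b):
    p,d=ray(s1,a);q,e=ray(s2,b);d=d[0];e=e[0]
    t=np.linalg.lstsq(np.c_[d,-e],q-p,rcond=None)[0]
    A=p+t[0]*d;B=q+t[1]*e;return (A+B)/2,np.linalg.norm(A-B)
def dep(s,px):
    p,d=ray(s,px); z=np.array([s["depth"][int(round(y)),int(round(x))] for x,y in np.array(px).reshape(-1,2)]); return p+d*z[:,None]
E
python3 - <<'E'
from h import *
for n,(x0,y0,x1,y1) in {"top0":(170,170,430,310),"side0":(210,110,430,300)}.items():
    s=load(n); c=s["color"][y0:y1,x0:x1,::-1]; f=3 
    cv2.imwrite(f"pics/{n}_crop.png",cv2.resize(c,None,fx=f,fy=f,interpolation=cv2.INTER_CUBIC))
s=load("top0")
def cen(s,lo,hi,box):
    x0,y0,x1,y1=box; h=cv2.cvtColor(s["color"],cv2.COLOR_RGB2HSV)[y0:y1,x0:x1]
    m=cv2.inRange(h,lo,hi); n,l,st,c=cv2.connectedComponentsWithStats(m)
    return [(st[i,4],c[i]+[x0,y0]) for i in range(1,n) if st[i,4]>3]
for n,b in(("top0",(280,190,390,280)),("side0",(260,190,360,250))):
    s=load(n);print(n)
    print("yellow",cen(s,(22,150,100),(35,255,255),b))
    print("blue",cen(s,(105,130,60),(130,255,255),b))
    print("red",cen(s,(0,150,80),(8,255,255),b)+cen(s,(172,150,80),(180,255,255),b))
    print("black",cen(s,(0,0,0),(180,255,40),b))
E
```

```text
top0
yellow [(np.int32(30), array([367.93333333, 217.06666667]))]
blue [(np.int32(24), array([321.29166667, 260.75      ]))]
red [(np.int32(9), array([334., 244.]))]
black []
side0
yellow [(np.int32(10), array([326.5, 220.6]))]
blue [(np.int32(36), array([280.86111111, 213.08333333]))]
red [(np.int32(4), array([291.5, 215.5]))]
black [(np.int32(202), array([299.45544554, 196.64851485])), (np.int32(65), array([317.81538462, 212.66153846])), (np.int32(5), array([282.6, 224.8])), (np.int32(5), array([295.8, 241.6]))]
```

View pics/top0_crop.png

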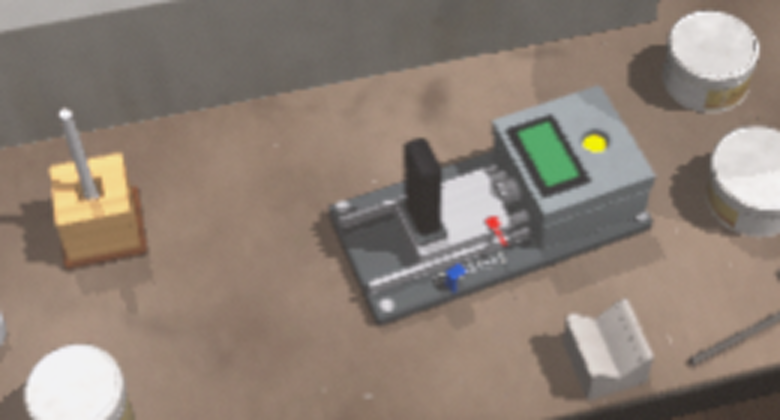

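View pics/side0_crop.png

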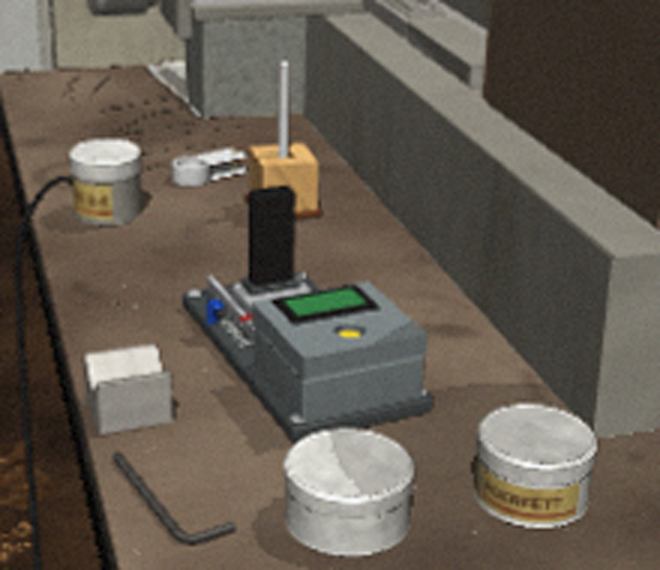

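Run:
```python
from h import *
np.set_printoptions(precision=4,suppress=True)
t=load("top0");s=load("side0")
C=lambda a,x0,y0:[((x+.5)/3-.5+x0,(y+.5)/3-.5+y0) for x,y in a]
hd=onz(t,C([(493,122),(600,90),(653,178),(545,216)],170,170),.055); print("head",hd, [np.linalg.norm(hd[i]-hd[(i+1)%4]) for i in range(4)])
print([np.degrees(np.arctan2(*(hd[a]-hd[b])[1::-1])) for a,b in((1,0),(2,3),(0,3),(1,2))])
print("basefront",onz(t,C([(378,318),(648,222)],170,170),.012))
print("button",onz(t,[(367.93,217.07)],.05), tri(t,[(367.93,217.07)],s,[(326.5,220.6)]))
print("blue",onz(t,[(321.3,260)],.025),tri(t,[(321.3,260)],s,[(280.86,213.1)]))
print("red",onz(t,[(334,244)],.032),onz(t,C([(492,222)],170,170),.032),tri(t,[(334,243)],s,[(291.5,215.5)]))
print("handletop",onz(t,C([(406,143),(420,137),(440,158),(425,163),(422,150)],170,170),.1))
st=C([(50,170),(122,155),(129,192),(60,206)],170,170)
q=onz(t,st,.048);print("stand",q,q.mean(0),[np.linalg.norm(q[i]-q[(i+1)%4]) for i in range(4)],[np.degrees(np.arctan2(*(q[a]-q[b])[1::-1])) for a,b in((1,0),(2,3),(0,3),(1,2))])
print("hole",onz(t,C([(90,190)],170,170),.048))
print("scr top",onz(t,C([(66,114)],170,170),.126),tri(t,C([(66,114)],170,170),s,C([(284,63)],210,110)))
print("tins",onz(t,C([(713,45)],170,170),.04),onz(t,C([(770,170)],170,170),.036),"vb",onz(t,C([(605,350)],170,170),.02))
print("depth: btn,head,table",dep(t,[(368,217),(378,226),(300,290),(355,255)]))
print("tbl side",dep(s,[(250,280)]))
```

```text
head [[ 0.5001 -0.2564  0.055 ]
 [ 0.5279 -0.328   0.055 ]
 [ 0.4565 -0.3576  0.055 ]
 [ 0.4267 -0.2879  0.055 ]] [np.float64(0.0767253537582913), np.float64(0.07728599104910959), np.float64(0.07578446777502737), np.float64(0.07982076396519)]
[np.float64(-68.74681408453569), np.float64(-66.85084298092056), np.float64(23.24502376534923), np.float64(22.581774438320938)]
basefront [[ 0.3777 -0.1846  0.012 ]
 [ 0.4517 -0.3591  0.012 ]]
button [[ 0.4882 -0.3227  0.05  ]] (array([ 0.4858, -0.3226,  0.0519]), np.float64(0.0016288640957897338))
blue [[ 0.4046 -0.2324  0.025 ]] (array([ 0.4024, -0.2333,  0.0227]), np.float64(0.0064810190027211655))
red [[ 0.4364 -0.2565  0.032 ]] [[ 0.4372 -0.2558  0.032 ]] (array([ 0.4281, -0.2586,  0.0338]), np.float64(0.01639874156603483))
handletop [[ 0.4486 -0.2017  0.1   ]
 [ 0.4533 -0.2101  0.1   ]
 [ 0.4376 -0.2224  0.1   ]
 [ 0.4338 -0.2134  0.1   ]
 [ 0.4435 -0.2115  0.1   ]]
stand [[ 0.4625  0.0288  0.048 ]
 [ 0.4751 -0.0161  0.048 ]
 [ 0.4461 -0.0248  0.048 ]
 [ 0.4347  0.0175  0.048 ]] [0.4546 0.0013 0.048 ] [np.float64(0.04665190283998186), np.float64(0.030313073086377863), np.float64(0.04384341958331219), np.float64(0.030022300413854636)] [np.float64(-74.2580858460218), np.float64(-74.87264569258924), np.float64(22.083313523984135), np.float64(16.696536737238397)]
hole [[0.4473 0.0003 0.048 ]]
scr top [[0.4478 0.0003 0.126 ]] (array([0.4468, 0.0001, 0.1253]), np.float64(0.002478773148572408))
tins [[ 0.5814 -0.4114  0.04  ]] [[ 0.4774 -0.4387  0.036 ]] vb [[ 0.3523 -0.3243  0.02  ]]
depth: btn,head,table [[ 0.4858 -0.3224  0.0535]
 [ 0.4617 -0.3399  0.0572]
 [ 0.3535 -0.1932  0.0011]
 [ 0.4264 -0.2978  0.0094]]
tbl side [[ 0.3595 -0.4276 -0.0014]]
```

Run:
```python
from h import *
from plant import ctrl
np.set_printoptions(precision=4,suppress=True)
o=ctrl.get_obs();T=Ttool(o);print(T)
t=load("top0")
print("drum etc",dep(t,[(65,240),(65,265),(70,190),(70,150),(150,160),(200,140),(260,150),(60,290)]))
d=load("side0"); print(dep(d,[(250,90),(258,20),(310,95),(250,40)]))
# stand yaw more: mask
h=cv2.cvtColor(t["color"],cv2.COLOR_RGB2HSV)
c=t["color"][195:265,175:230,::-1];cv2.imwrite("pics/st.png",cv2.resize(c,None,fx=8,fy=8,interpolation=cv2.INTER_NEAREST))
```

```text
[[-0.0004 -0.4204 -0.9073  0.2837]
 [-0.0012 -0.9073  0.4204  0.6123]
 [-1.      0.0013 -0.0002  0.4039]
 [ 0.      0.      0.      1.    ]]
drum etc [[ 0.317   0.1547  0.2119]
 [ 0.2778  0.1446  0.2049]
 [ 0.44    0.1998  0.1816]
 [ 0.5295  0.2276  0.1878]
 [ 0.5404  0.0904  0.1507]
 [ 0.5934  0.0042  0.1517]
 [ 0.5913 -0.1102  0.1277]
 [ 0.2685  0.175   0.1444]]
[[0.3055 0.127  0.1936]
 [0.2878 0.5891 0.3416]
 [0.4614 0.1822 0.1734]
 [0.2623 0.5518 0.28  ]]
```

View pics/st.png

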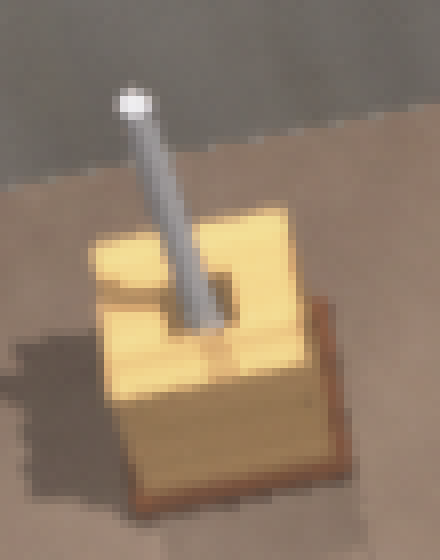

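The hole mouth and scriber shaft show clearly in the crop. The drum at left is about 0.21 m high, so I'll raise the tool first, then travel.

```bash
python3 - <<'E'
from h import *
t=load("top0")
q=onz(t,[(175+x/8-.5,195+y/8-.5) for x,y in [(90,240),(288,208),(305,365),(112,400)]],.048)
print(q.round(4),q.mean(0),[np.linalg.norm(q[i]-q[(i+1)%4]).round(4) for i in range(4)],[np.degrees(np.arctan2(*(q[a]-q[b])[1::-1])).round(1) for a,b in((1,0),(2,3),(0,3),(1,2))])
E
python3 -m inch '[-0.055,0,0,0,0,0,0.0876, 0,0.0405,-0.0338,0,0,0,0.0876, 0,0.0405,-0.0338,0,0,0,0.0876, 0,0.0405,-0.0338,0,0,0,0.0876, 0,0.0405,-0.0338,0,0,0,0.0876, 0,0.0405,-0.0338,0,0,0,0.0876, 0,0.0405,-0.0338,0,0,0,0.0876, 0,0.0405,-0.0338,0,0,0,0.0876, 0,0.0405,-0.0338,0,0,0,0.0876, 0,0.0405,-0.0338,0,0,0,0.0876, 0,0.0405,-0.0338,0,0,0,0.0876, 0,0.0405,-0.0338,0,0,0,0.0876, 0,0,0,10,0,0,0.08, 0,0,0,10,0,0,0.06, 0,0,0,10,0,0,0.05, 0,0,0,10,0,0,0.05, 0,0,0,10,0,0,0.05]'
```

```text
[[ 0.4668  0.0307  0.048 ]
 [ 0.4772 -0.0162  0.048 ]
 [ 0.4313 -0.0269  0.048 ]
 [ 0.4207  0.0173  0.048 ]] [0.44898522 0.00123385 0.048     ] [np.float64(0.048), np.float64(0.0471), np.float64(0.0454), np.float64(0.0481)] [np.float64(-77.6), np.float64(-76.5), np.float64(16.2), np.float64(13.1)]
clock: 2.28
tool_pos: [0.4349, 0.0322, 0.4596]
orientation: [152.3, 89.7, -104.1]
force: [0.3, 0.2, 0.6]
opening: 0.0509
```

```bash
python3 -m inch '[0,0,0,10,0,0,0.05, 0,0,0,10,0,0,0.05, 0,0,0,10,0,0,0.05, 0,0,0,10,0,0,0.05, 0,0,0,10,0,0,0.05, 0,0,0,10,0,0,0.05, 0,0,0,10,0,0,0.05, 0,0,0,10,0,0,0.05, 0,0,0,10,0,0,0.05, 0,0,0,0,0,0,0.05]'
cat > look.py <<'E'
import sys
from h import *
from plant import ctrl
def look(n,cam="wrist"):
    o=ctrl.get_obs(); s=dict(ctrl.snapshot(cam))
    if cam=="wrist": s["T"]=Ttool(o)
    cv2.imwrite(f"pics/{n}.png",s["color"][:,:,::-1]); np.savez(f"pics/{n}.npz",**s); return o,s
if __name__=="__main__":
    np.set_printoptions(precision=4,suppress=True)
    for a in sys.argv[1:]:
        o,s=look(*a.split(":")); T=Ttool(o)
    print(T, np.degrees(np.arctan2(T[1,1],T[0,1])),o["joint_pos"],o["force"],o["opening"],o["clock"])
E
python3 look.py w1:wrist
```

```text
clock: 3.52
tool_pos: [0.4332, 0.0314, 0.4581]
orientation: [-143.7, 89.7, -133.1]
force: [0.6, -0.5, -0.3]
opening: 0.0497
[[-0.0041 -0.1829  0.9831  0.4332]
 [-0.0044  0.9831  0.1829  0.0314]
 [-1.     -0.0036 -0.0049  0.4581]
 [ 0.      0.      0.      1.    ]] 100.53847241575161 [  30.4092   -4.8865  -22.526     0.1027  -72.6927 -109.9021] [ 0.5535 -0.5011 -0.2535] 0.049718449162838095 3.525
```

View pics/w1.png

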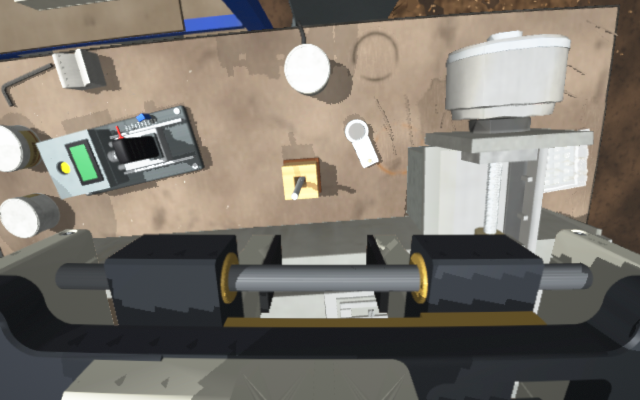

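The wrist view shows the stand at (301,178), the gauge at left with its button at (65,168), the blue clip at (141,117) and the red pointer at (119,132). I'll use it as a second measurement.

Run:
```python
from h import *
s=load("w1")
for n,(x0,y0,x1,y1) in {"a":(30,90,210,205),"b":(270,145,335,210)}.items():
    f=4 if n=="a" else 8
    cv2.imwrite(f"pics/w1{n}.png",cv2.resize(s["color"][y0:y1,x0:x1,::-1],None,fx=f,fy=f,interpolation=cv2.INTER_NEAREST))
```

```text
(no output)
```

View pics/w1a.png

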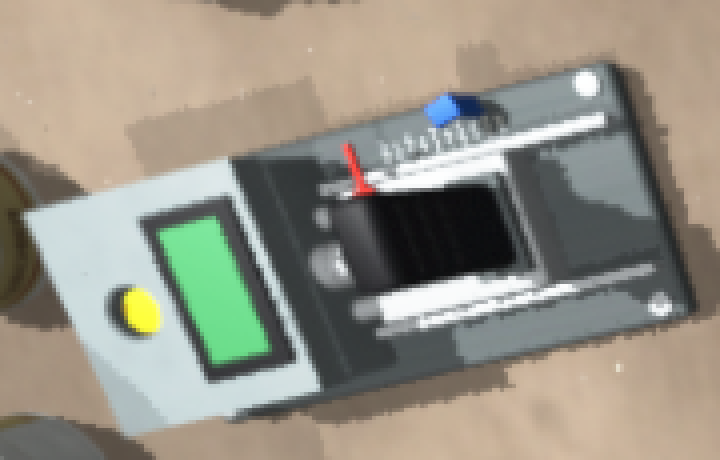

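View pics/w1b.png

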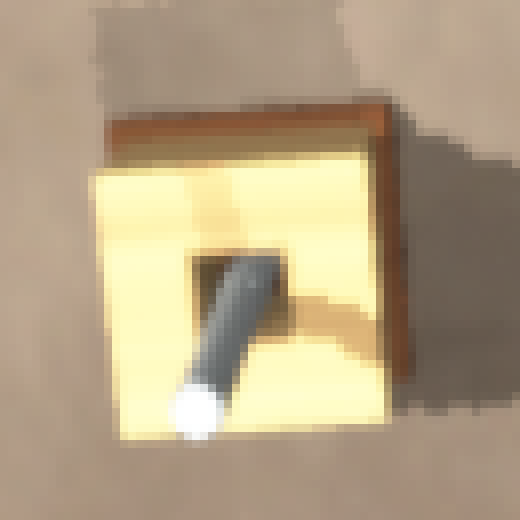

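Run:
```python
from h import *
np.set_printoptions(precision=4,suppress=True)
s=load("w1");t=load("top0")
A=lambda a:[(30+x/4-.5,90+y/4-.5) for x,y in a]
B=lambda a:[(270+x/8-.5,145+y/8-.5) for x,y in a]
def ang(q):return [np.degrees(np.arctan2(*(q[a]-q[b])[1::-1])).round(1) for a,b in((1,0),(2,3),(0,3),(1,2))]
q=onz(s,B([(95,175),(368,152),(390,420),(122,440)]),.048);print("stand",q.mean(0),ang(q),[np.linalg.norm(q[i]-q[(i+1)%4]).round(4) for i in range(4)])
q=onz(s,B([(192,254),(284,250),(292,335),(205,345)]),.048);print("hole",q.mean(0))
print("scr top",onz(s,B([(196,410)]),.126),tri(s,B([(196,410)]),t,[(175+133/8-.5,195+103/8-.5)]))
q=onz(s,A([(234,158),(322,388),(130,436),(24,213)]),.055);print("head",q,ang(q),[np.linalg.norm(q[i]-q[(i+1)%4]).round(4) for i in range(4)])
print("hole mouth",onz(s,A([(134,311)]),.055),"btn face",onz(s,A([(143,311)]),.05))
print("base corners",onz(s,A([(620,65),(692,305)]),.012))
print("clip top",onz(s,A([(446,108)]),.027), "ptr tip",onz(s,A([(348,145)]),.032))
print("handle top",onz(s,A([(330,205),(370,195),(395,280),(358,290)]),.1))
# earlier top
print("mark tri", tri(s,A([(446,108)]),t,[(321.5,259.5)]),tri(s,A([(348,147)]),t,[(170+502/3-.5,170+240/3-.5)]))
print("top btn hole",onz(t,[(170+596/3-.5,170+140/3-.5)],.055))
```

```text
stand [ 0.4451 -0.0008  0.048 ] [np.float64(105.4), np.float64(105.1), np.float64(-165.8), np.float64(-165.1)] [np.float64(0.0462), np.float64(0.0467), np.float64(0.0468), np.float64(0.0464)]
hole [ 0.4446 -0.001   0.048 ]
scr top [[ 0.4446 -0.0012  0.126 ]] (array([ 0.4428, -0.0009,  0.1331]), np.float64(0.0003375441168849867))
head [[ 0.4247 -0.2857  0.055 ]
 [ 0.4978 -0.2569  0.055 ]
 [ 0.5282 -0.3264  0.055 ]
 [ 0.4556 -0.3592  0.055 ]] [np.float64(21.5), np.float64(24.3), np.float64(112.8), np.float64(113.6)] [np.float64(0.0786), np.float64(0.0759), np.float64(0.0797), np.float64(0.0797)]
hole mouth [[ 0.4826 -0.3223  0.055 ]] btn face [[ 0.4836 -0.3235  0.05  ]]
base corners [[ 0.375  -0.1804  0.012 ]
 [ 0.4555 -0.1485  0.012 ]]
clip top [[ 0.3992 -0.2327  0.027 ]] ptr tip [[ 0.4171 -0.2635  0.032 ]]
handle top [[ 0.4256 -0.2217  0.1   ]
 [ 0.4206 -0.2099  0.1   ]
 [ 0.4442 -0.2023  0.1   ]
 [ 0.4493 -0.2134  0.1   ]]
mark tri (array([ 0.4001, -0.2316,  0.0313]), np.float64(0.0036322659135396874)) (array([ 0.4181, -0.2605,  0.0385]), np.float64(0.0032946546560810386))
top btn hole [[ 0.4866 -0.3227  0.055 ]]
```

Both views agree within about 4 mm: the stand hole is near (0.446, 0.000) with the jaw axis at 105°. I'll level, align and descend partway, then check.

```bash
python3 -m inch '[0.03,-0.0332,0.0068,-4.6,-0.28,0.2,0.05, 0.05,0,0,0,0,0,0.05, 0.045,0,0,0,0,0,0.05, 0,0,0,0,0,0,0.05]'
python3 look.py w2:wrist t2:top s2:side
```

```text
clock: 4.08
tool_pos: [0.4468, -0.0009, 0.3315]
orientation: [3.6, 89.8, 20.0]
force: [-0.3, 0.6, 0.4]
opening: 0.0505
[[ 0.0095 -0.2825  0.9592  0.4484]
 [ 0.0029  0.9593  0.2825 -0.0002]
 [-1.      0.0001  0.01    0.335 ]
 [ 0.      0.      0.      1.    ]] 106.41237596046793 [ 25.3393   2.1722 -32.7425   0.1004 -54.52   -98.9849] [ 0.6936 -0.1236  0.7531] 0.04987128560021782 4.175
```

View pics/w2.png

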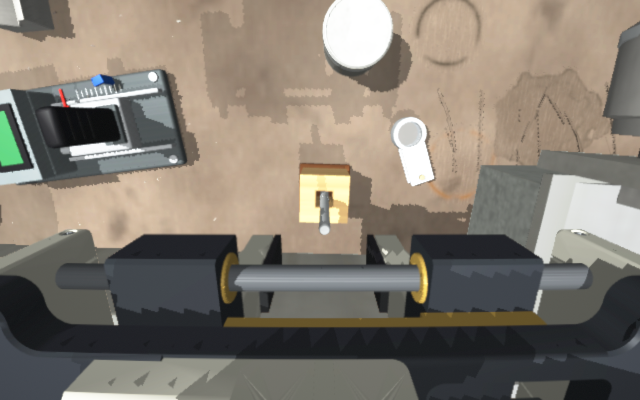

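View pics/t2.png

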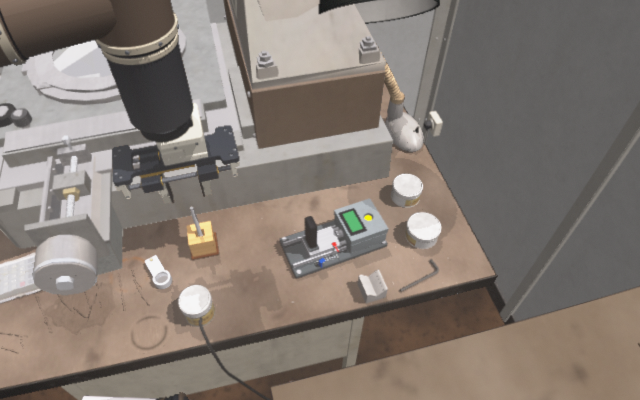

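View pics/s2.png

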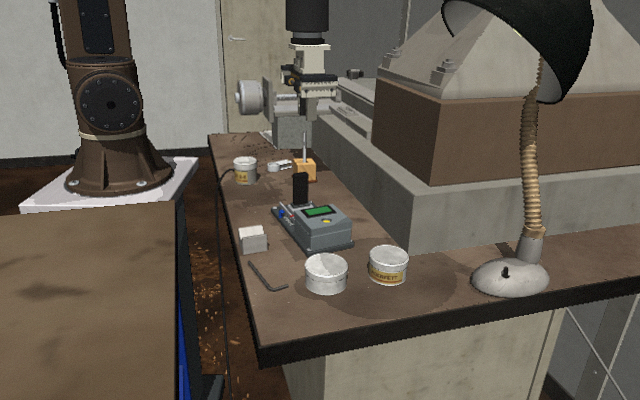

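Run:
```python
from h import *
np.set_printoptions(precision=4,suppress=True)
from plant import ctrl
s=load("w2");t=load("t2")
cv2.imwrite("pics/w2c.png",cv2.resize(s["color"][155:245,285:365,::-1],None,fx=7,fy=7,interpolation=cv2.INTER_NEAREST))
print("scr top",onz(s,[(323.8,231)],.126))
Ti=np.linalg.inv(s["T"]); print("tip in tool (from pixel)", Ti@np.r_[onz(s,[(323.8,231)],.126)[0],1])
print(ctrl.get_obs()["tool_pos"],ctrl.get_obs()["qvel"])
```

```text
scr top [[ 0.4459 -0.0011  0.126 ]]
tip in tool (from pixel) [ 0.2055 -0.     -0.0016  1.    ]
[ 0.4486 -0.0001  0.3356] [ 0.1668 -0.8021  0.4931 -0.1916  0.3145 -0.5672]
```

View pics/w2c.png

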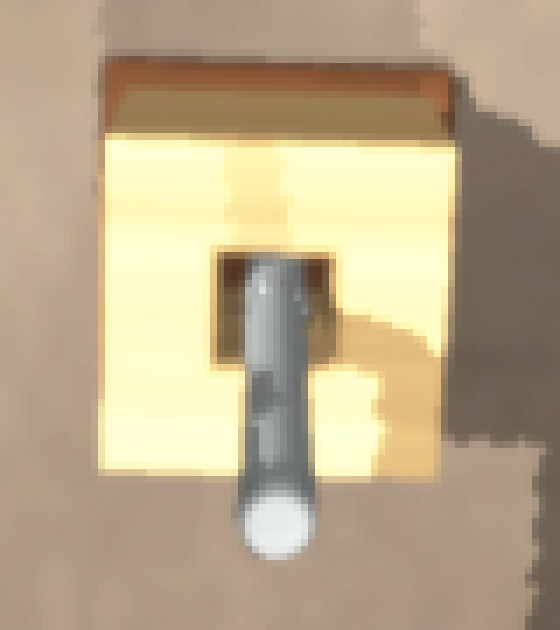

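```bash
python3 -m inch '[0.03,0,-0.001,0,0.4,0,0.05, 0.03,0,0,0,0,0,0.05, 0.025,0,0,0,0,0,0.05, 0,0,0,0,0,0,0.05, 0,0,0,0,0,0,0.05]'
python3 look.py w3:wrist
```

```text
clock: 4.85
tool_pos: [0.454, 0.0026, 0.2596]
orientation: [2.5, 88.6, 19.3]
force: [0.3, -0.6, 0.3]
opening: 0.0502
[[ 0.0232 -0.2892  0.957   0.454 ]
 [ 0.0081  0.9573  0.2891  0.0026]
 [-0.9997  0.0011  0.0246  0.2596]
 [ 0.      0.      0.      1.    ]] 106.8108036567026 [ 25.3947   8.1826 -38.1352   0.2208 -42.2809 -98.7462] [ 0.3415 -0.5732  0.3068] 0.05016614186491694 4.85
```

View pics/w3.png

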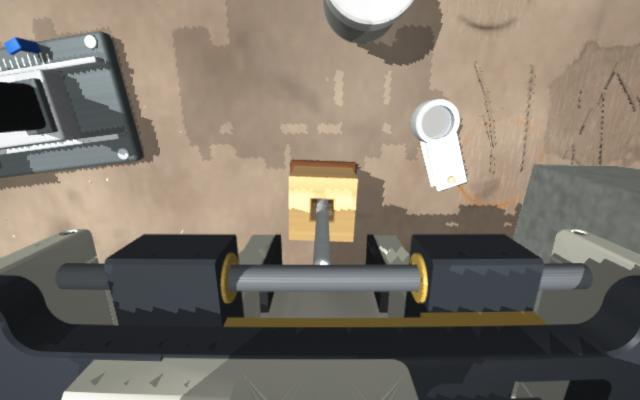

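```bash
python3 -m inch '[0.004,-0.0005,-0.0085,1.5,1.4,0,0.05, 0,0,0,0,0,0,0.05, 0,0,0,0,0,0,0.05, 0,0,0,0,0,0,0.05]'
python3 look.py w3:wrist
```

```text
clock: 5.4
tool_pos: [0.446, -0.0003, 0.2575]
orientation: [38.7, 89.8, 53.9]
force: [-0.2, -0.8, 0.2]
opening: 0.0501
[[ 0.0019 -0.2625  0.9649  0.446 ]
 [ 0.0026  0.9649  0.2625 -0.0003]
 [-1.      0.002   0.0025  0.2575]
 [ 0.      0.      0.      1.    ]] 105.22077242283856 [  25.3917    8.02    -38.5754   -0.1301  -43.2405 -100.0764] [-0.1732 -0.7861  0.2085] 0.050136318466548625 5.4
```

```bash
python3 -m inch '[0.010,0,0,0,0.2,0,0.05, 0,0,0,0,0,0,0.05, 0,0,0,0,0,0,0.0, 0,0,0,0,0,0,0, 0,0,0,0,0,0,0, 0,0,0,0,0,0,0]'
python3 look.py w4:wrist
```

```text
clock: 6.2
tool_pos: [0.4461, -0.0002, 0.2464]
orientation: [134.9, 89.8, 150.1]
force: [0.4, 0.6, 0.2]
opening: 0.0153
[[-0.0023 -0.2627  0.9649  0.4461]
 [ 0.0013  0.9649  0.2627 -0.0002]
 [-1.      0.0019 -0.0019  0.2464]
 [ 0.      0.      0.      1.    ]] 105.2294506199045 [  25.3766    9.1061  -39.1728   -0.1856  -41.807  -100.0087] [0.4471 0.5659 0.1828] 0.01530394961898809 6.2
```

View pics/w4.png

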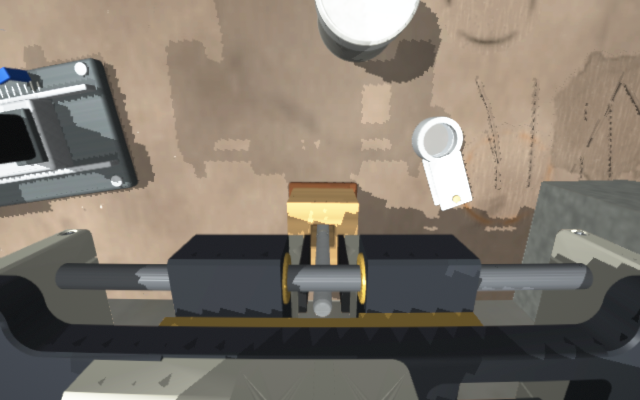

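```bash
python3 -m inch '[0,0,0,0,0,0,0, 0,0,0,0,0,0,0, 0,0,0,0,0,0,0]'; python3 look.py w5:wrist
python3 -m inch '[-0.015,0,0,0,0,0,0, -0.02,0,0,0,0,0,0, -0.02,0,0,0,0,0,0, -0.02,0,0,0,0,0,0]'; python3 look.py w6:wrist t6:top
```

```text
clock: 6.62
tool_pos: [0.446, -0.0002, 0.2465]
orientation: [131.5, 89.9, 146.7]
force: [0.5, 0.2, 0.0]
opening: 0.0083
[[-0.0022 -0.2626  0.9649  0.446 ]
 [ 0.0014  0.9649  0.2626 -0.0002]
 [-1.      0.0019 -0.0017  0.2465]
 [ 0.      0.      0.      1.    ]] 105.22370345229228 [  25.3747    9.092   -39.1774   -0.1908  -41.8082 -100.0086] [0.5277 0.2152 0.0125] 0.0082659185933356 6.625
clock: 7.18
tool_pos: [0.4455, -0.0006, 0.3219]
orientation: [167.1, 89.6, -177.7]
force: [-0.4, 0.7, -1.4]
opening: 0.0081
[[-0.0028 -0.263   0.9648  0.4464]
 [ 0.0005  0.9648  0.263  -0.0004]
 [-1.      0.0012 -0.0026  0.3245]
 [ 0.      0.      0.      1.    ]] 105.24759522677958 [  25.3495    2.9127  -33.4482   -0.1152  -53.7715 -100.0337] [1.07   0.4609 2.3841] 0.008367307114040249 7.225
```

View pics/w6.png

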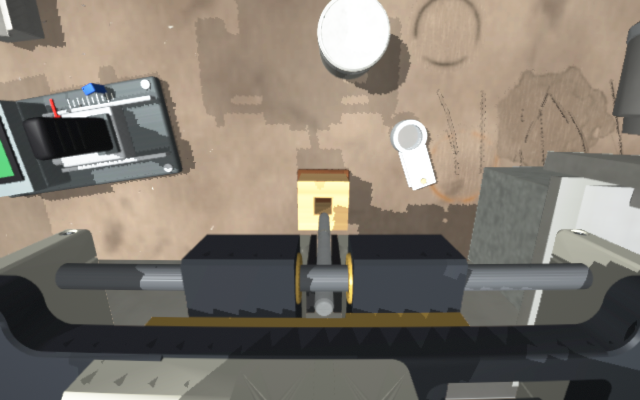

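```bash
python3 -m inch '[-0.03,0,0,0,0,0,0, -0.022,0,0,0,0,0,0, 0,-0.0456,-0.007,0,0,0,0, 0,-0.0456,-0.007,0,0,0,0, 0,-0.0456,-0.007,0,0,0,0, 0,-0.0456,-0.007,0,0,0,0, 0,-0.0456,-0.007,0,0,0,0, 0,-0.0456,-0.007,0,0,0,0, 0,-0.035,-0.005,0,0,0,0, 0,0,0,0,0,0,0, 0,0,0,0,0,0,0]'; python3 look.py w7:wrist t7:top s7:side
```

```text
clock: 8.65
tool_pos: [0.4826, -0.3195, 0.3675]
orientation: [141.3, 89.4, 156.6]
force: [0.4, 0.3, -0.3]
opening: 0.0085
[[-0.0094 -0.2656  0.964   0.4827]
 [ 0.004   0.9641  0.2657 -0.3189]
 [-0.9999  0.0064 -0.0079  0.3679]
 [ 0.      0.      0.      1.    ]] 105.40553745915129 [-14.125   13.2608 -14.538   -0.1053 -62.7774 -60.4194] [-0.2907  0.689  -0.3533] 0.008117862398333857 8.75
```

View pics/w7.png

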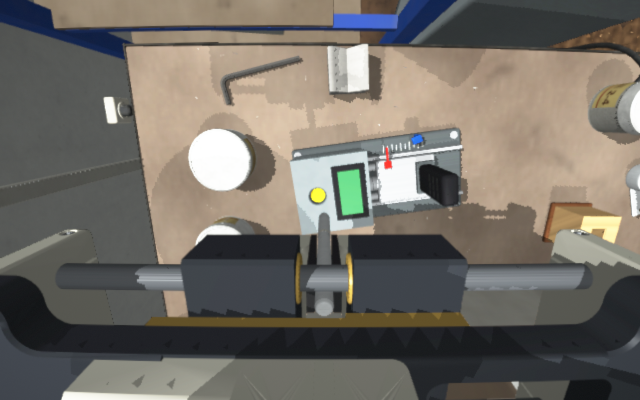

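View pics/s7.png

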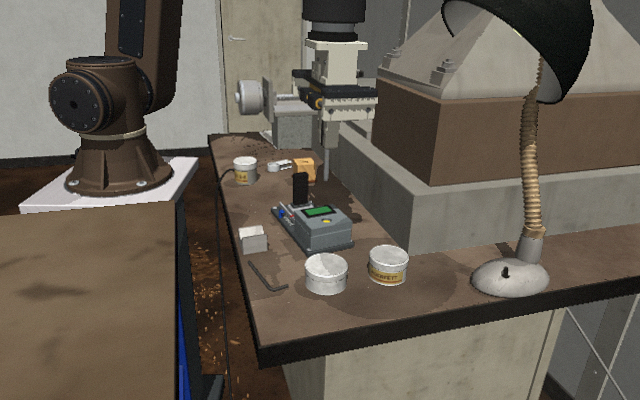

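View pics/t7.png

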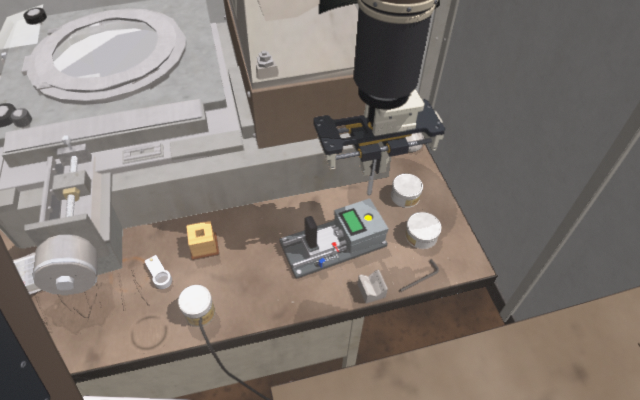

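Run:
```python
from h import *
s=load("w7");t=load("t7")
cv2.imwrite("pics/w7a.png",cv2.resize(s["color"][140:245,280:380,::-1],None,fx=7,fy=7,interpolation=cv2.INTER_CUBIC)[:600])
cv2.imwrite("pics/w7b.png",cv2.resize(s["color"][120:215,365:470,::-1],None,fx=6,fy=6,interpolation=cv2.INTER_CUBIC))
cv2.imwrite("pics/t7a.png",cv2.resize(t["color"][150:250,320:410,::-1],None,fx=6,fy=6,interpolation=cv2.INTER_CUBIC))
```

```text
(no output)
```

View pics/w7a.png

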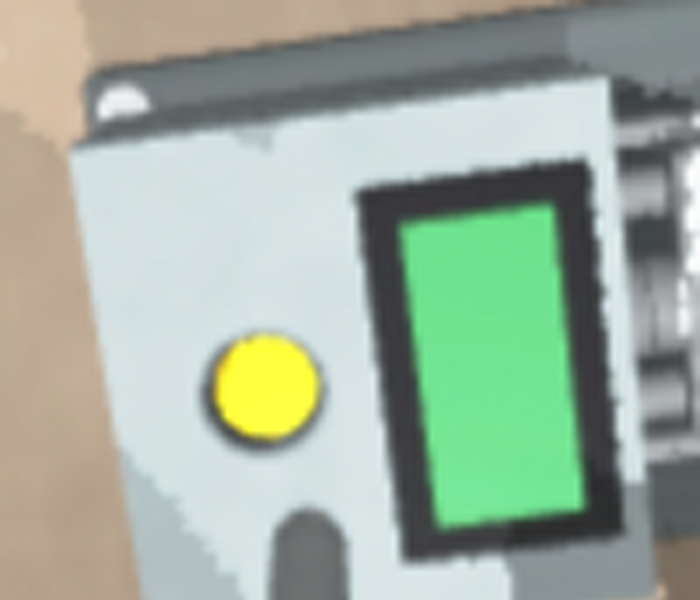

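View pics/w7b.png

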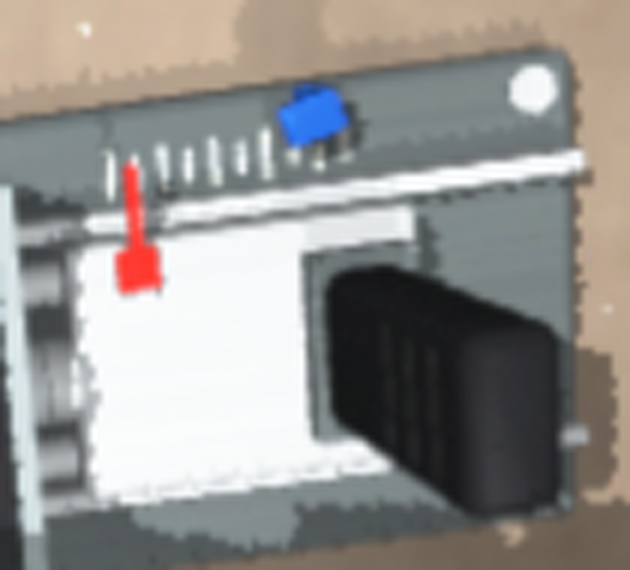

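View pics/t7a.png

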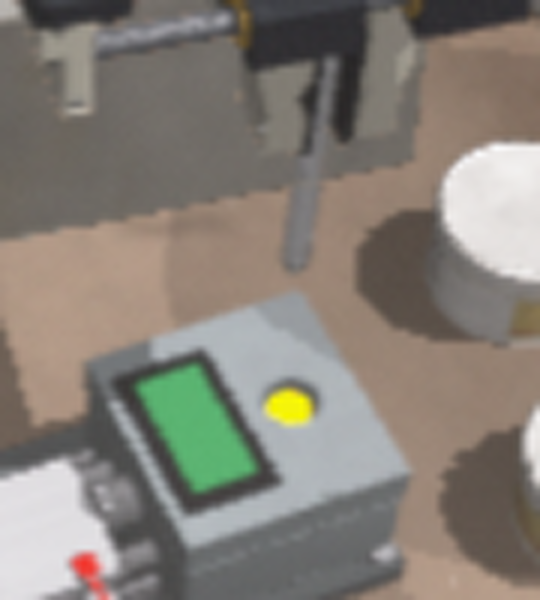

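Run:
```python
from h import *
np.set_printoptions(precision=4,suppress=True)
s=load("w7");t=load("t7");Ti=np.linalg.inv(s["T"])
A=lambda x,y:[(280+x/7-.5,140+y/7-.5)]
B=lambda x,y:[(365+x/6-.5,120+y/6-.5)]
D=lambda x,y:[(320+x/6-.5,150+y/6-.5)]
for n,px,z in [("mouth",A(262,391),.055),("face",A(267,386),.05),("clip",B(314,118),.027),("ptr",B(131,165),.032),("scr end",A(308,545),.1275)]:
    P=onz(s,px,z)[0]; print(n,P,"tool",(Ti@np.r_[P,1])[:3])
print("scr end tri",tri(s,A(308,545),t,D(295,263)))
print("top: mouth",onz(t,D(290,402),.055),"end",onz(t,D(295,263),.1275))
T=s["T"];print("pred end",T[:3,3]+T[:3,0]*.2405)
q=np.array([onz(s,A(*p),.055)[0] for p in[(70,150),(608,75)]]);d=q[1]-q[0];print(q,np.degrees(np.arctan2(d[1],d[0])),np.linalg.norm(d))
h=onz(s,B(460,335)+B(555,345)+B(560,505)+B(475,510),.1);print("handle top",h,h.mean(0))
```

```text
mouth [ 0.4826 -0.3246  0.055 ] tool [ 0.3124 -0.0071  0.0013]
face [ 0.4829 -0.3238  0.05  ] tool [ 0.3174 -0.0064  0.0018]
clip [ 0.4001 -0.2349  0.027 ] tool [ 0.3416  0.1011 -0.0543]
ptr [ 0.4169 -0.2655  0.032 ] tool [ 0.3363  0.0672 -0.0463]
scr end [ 0.4807 -0.3186  0.1275] tool [ 0.24   -0.0002  0.0004]
scr end tri (array([ 0.48  , -0.3177,  0.1315]), np.float64(0.0026872813663311955))
top: mouth [[ 0.4858 -0.322   0.055 ]] end [[ 0.4841 -0.3171  0.1275]]
pred end [ 0.4802 -0.3185  0.127 ]
[[ 0.4554 -0.3605  0.055 ]
 [ 0.4247 -0.2891  0.055 ]] 113.26231155350605 0.07762803019479829
handle top [[ 0.4256 -0.2276  0.1   ]
 [ 0.4233 -0.2135  0.1   ]
 [ 0.4456 -0.2035  0.1   ]
 [ 0.4497 -0.2156  0.1   ]] [ 0.436  -0.2151  0.1   ]
```

```bash
python3 -m inch '[0.02,-0.0047,-0.0021,0,-0.46,-0.36,0, 0.015,0,0,0,0,0,0, 0.01,0,0,0,0,0,0, 0,0,0,0,0,0,0, 0,0,0,0,0,0,0]'; python3 look.py w8:wrist t8:top s8:side
python3 - <<'E'
from h import *
s=load("w8");t=load("t8");u=load("s8")
a=cv2.resize(s["color"][140:245,280:380,::-1],None,fx=4,fy=4,interpolation=cv2.INTER_CUBIC)
b=cv2.resize(t["color"][170:240,325:395,::-1],None,fx=6,fy=6,interpolation=cv2.INTER_CUBIC)
cv2.imwrite("pics/c8.png",np.hstack([a,b]))if a.shape[0]==b.shape[0] else print(a.shape,b.shape)
E
```

```text
clock: 9.43
tool_pos: [0.4829, -0.3212, 0.3235]
orientation: [-35.0, 89.8, -19.3]
force: [0.8, 0.4, 0.5]
opening: 0.0083
[[ 0.0036 -0.2701  0.9628  0.4828]
 [-0.0011  0.9628  0.2701 -0.3213]
 [-1.     -0.002   0.0031  0.3236]
 [ 0.      0.      0.      1.    ]] 105.67186620951843 [-14.3293  15.3832 -18.0422   0.0133 -56.3613 -60.006 ] [-0.467   0.5815  0.448 ] 0.008610138468628176 9.525
```

View pics/c8.png

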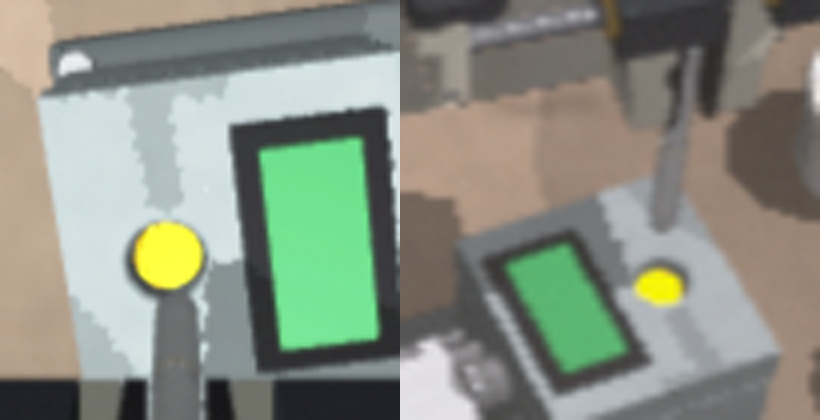

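Run:
```python
from h import *
np.set_printoptions(precision=4,suppress=True)
s=load("w8");t=load("t8");T=s["T"]
A=lambda x,y:[(280+x/4-.5,140+y/4-.5)]
D=lambda x,y:[(325+x/6-.5,170+y/6-.5)]
e=T[:3,3]+T[:3,0]*.2405
print("pred end",e,"px",proj(s,e),"wrist end",onz(s,A(176,308),e[2]))
m=onz(s,A(167,258),.055);print("w mouth",m,m-e)
a,b=onz(t,D(261,283),.055),onz(t,D(264,222),e[2]);print("top",a,b,a-b)
```

```text
pred end [ 0.4837 -0.3215  0.083 ] px [[323.7836 216.6603]] wrist end [[ 0.4836 -0.3218  0.083 ]]
w mouth [[ 0.4821 -0.3243  0.055 ]] [[-0.0015 -0.0028 -0.028 ]]
top [[ 0.4854 -0.3223  0.055 ]] [[ 0.4885 -0.321   0.083 ]] [[-0.0031 -0.0013 -0.028 ]]
```

```bash
python3 -m inch '[0.008,-0.0022,-0.0018,0,0.18,0.12,0, 0.008,0,0,0,0,0,0, 0.004,0,0,0,0,0,0, 0,0,0,0,0,0,0, 0,0,0,0,0,0,0]'; python3 look.py w9:wrist t9:top
python3 - <<'E'
from h import *
np.set_printoptions(precision=4,suppress=True)
s=load("w9");t=load("t9");T=s["T"];e=T[:3,3]+T[:3,0]*.2405;print(e)
a=cv2.resize(s["color"][160:265,280:380,::-1],None,fx=4,fy=4,interpolation=cv2.INTER_CUBIC)
b=cv2.resize(t["color"][170:240,325:395,::-1],None,fx=6,fy=6,interpolation=cv2.INTER_CUBIC)
cv2.imwrite("pics/c9.png",np.hstack([a,b]))
E
```

```text
clock: 10.2
tool_pos: [0.4815, -0.3244, 0.3022]
orientation: [130.0, 90.0, 145.7]
force: [-0.2, 0.1, -1.1]
opening: 0.0081
[[-0.0001 -0.2696  0.963   0.4815]
 [ 0.0001  0.963   0.2696 -0.3244]
 [-1.      0.0002 -0.0001  0.3022]
 [ 0.      0.      0.      1.    ]] 105.64009011220257 [-14.6786  16.7249 -19.3183  -0.0074 -53.9659 -59.6769] [ 0.5915  0.1168 -0.3585] 0.008459731224569597 10.25
[ 0.4814 -0.3243  0.0617]
```

View pics/c9.png

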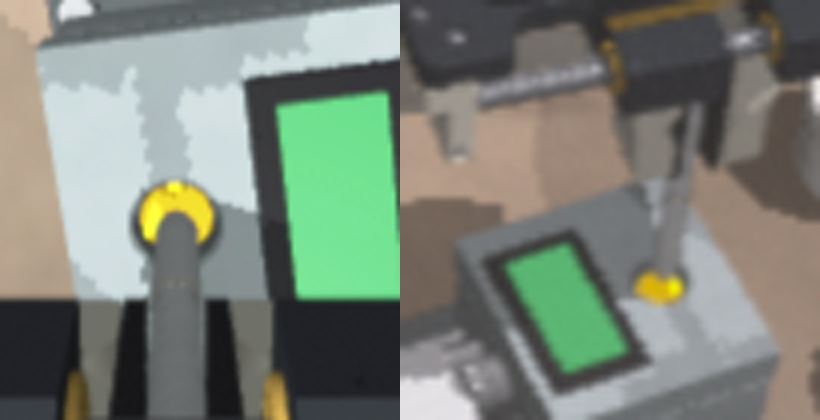

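Run:
```python
from h import *
np.set_printoptions(precision=4,suppress=True)
s=load("w9");t=load("t9");T=s["T"]
A=lambda x,y:[(280+x/4-.5,160+y/4-.5)]
D=lambda x,y:[(325+x/6-.5,170+y/6-.5)]
e=T[:3,3]+T[:3,0]*.2405
p=proj(s,e)[0];print("pred crop",(p+.5-[280,160])*4)
m=onz(s,A(176,220),.055);print("w mouth",m,m-e)
a,b=onz(t,D(261,284),.055),onz(t,D(266,272),e[2]);print("top",a,b,a-b)
```

```text
pred crop [177.1494 228.6328]
w mouth [[ 0.4819 -0.3245  0.055 ]] [[ 0.0005 -0.0001 -0.0067]]
top [[ 0.485  -0.3223  0.055 ]] [[ 0.4849 -0.3233  0.0617]] [[ 0.0002  0.001  -0.0067]]
```

```bash
python3 -m inch '[0.006,0.0003,0.0004,0,0,0,0, 0.005,0,0,0,0,0,0, 0,0,0,0,0,0,0]'; python3 look.py w10:wrist
python3 -m inch '[0.003,0,0,0,0,0,0, 0,0,0,0,0,0,0]'; python3 look.py w11:wrist
```

```text
clock: 10.68
tool_pos: [0.4818, -0.3239, 0.2907]
orientation: [-10.4, 90.0, 5.2]
force: [-0.6, -0.6, 0.1]
opening: 0.0084
[[ 0.0005 -0.2696  0.963   0.4818]
 [ 0.      0.963   0.2696 -0.3239]
 [-1.     -0.0001  0.0005  0.2907]
 [ 0.      0.      0.      1.    ]] 105.64283984379549 [-14.6212  17.4104 -20.0763  -0.0121 -52.4868 -59.7286] [-0.5661 -0.6327  0.071 ] 0.008391474216043485 10.675
clock: 10.98
tool_pos: [0.4821, -0.324, 0.2883]
orientation: [-37.6, 89.9, -22.0]
force: [-1.0, 0.2, 2.5]
opening: 0.0083
[[ 0.0014 -0.27    0.9629  0.4821]
 [-0.0006  0.9629  0.27   -0.324 ]
 [-1.     -0.0009  0.0012  0.2883]
 [ 0.      0.      0.      1.    ]] 105.6627461724797 [-14.6181  17.5706 -20.2253   0.0139 -52.1186 -59.7277] [-0.9601  0.1698  2.4548] 0.008265817553890418 10.975
```

```bash
python3 -m inch '[0.0025,0,0,0,0,0,0, 0,0,0,0,0,0,0]'
python3 -m inch '[0.0015,0,0,0,0,0,0, 0,0,0,0,0,0,0]'; python3 look.py w12:wrist
```

```text
clock: 11.28
tool_pos: [0.4821, -0.324, 0.2865]
orientation: [-40.5, 89.9, -24.8]
force: [-1.0, 0.6, 2.6]
opening: 0.0084
clock: 11.52
tool_pos: [0.4821, -0.324, 0.2865]
orientation: [-47.8, 89.8, -32.1]
force: [-0.5, 0.7, 2.7]
opening: 0.0085
[[ 0.0027 -0.2708  0.9626  0.4821]
 [-0.0017  0.9626  0.2708 -0.324 ]
 [-1.     -0.0023  0.0021  0.2865]
 [ 0.      0.      0.      1.    ]] 105.70978978617647 [-14.6054  17.6604 -20.3991   0.0691 -51.7681 -59.7274] [-0.5248  0.716   2.7468] 0.00850024538630477 11.525
```

View pics/w12.png

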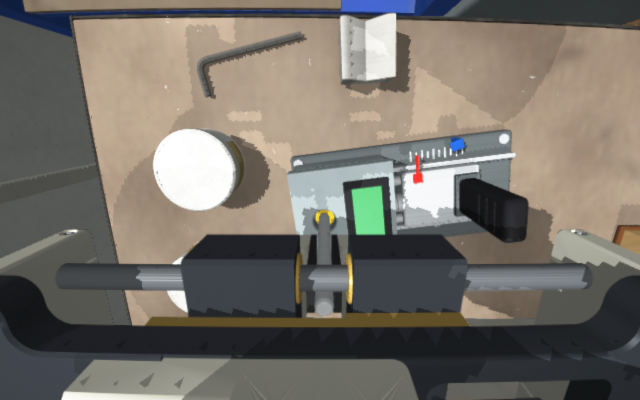

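```bash
python3 -m inch '[0.004,0,0,0,0,0,0, 0,0,0,0,0,0,0]'
python3 -m inch '[0.006,0,0,0,0,0,0, 0.006,0,0,0,0,0,0]'; python3 look.py w13:wrist
```

```text
clock: 11.82
tool_pos: [0.4834, -0.3244, 0.2864]
orientation: [-47.5, 89.5, -31.7]
force: [-1.1, 0.8, 2.4]
opening: 0.0085
clock: 12.08
tool_pos: [0.4865, -0.3249, 0.2825]
orientation: [-44.3, 88.8, -28.3]
force: [-4.5, 12.1, 39.1]
opening: 0.009
[[ 0.018  -0.2755  0.9611  0.4865]
 [-0.0097  0.9612  0.2757 -0.3249]
 [-0.9998 -0.0143  0.0147  0.2825]
 [ 0.      0.      0.      1.    ]] 105.9906973715399 [-14.4974  17.9677 -20.6904   0.3637 -50.2028 -59.7359] [-4.4945 12.0732 39.0524] 0.009000964700061665 12.075
```

```bash
python3 -m inch '[-0.002,0,0,0,0,0,0]'; python3 look.py w14:wrist t14:top
```

```text
clock: 12.25
tool_pos: [0.4863, -0.3242, 0.2851]
orientation: [-41.7, 88.8, -25.7]
force: [-3.8, 2.7, 0.2]
opening: 0.008
[[ 0.0186 -0.2756  0.9611  0.4863]
 [-0.0092  0.9612  0.2758 -0.3243]
 [-0.9998 -0.0139  0.0154  0.2853]
 [ 0.      0.      0.      1.    ]] 105.99733994497298 [-14.4562  17.7456 -20.5717   0.3131 -50.5184 -59.7369] [-2.9596  4.0805  4.8951] 0.008394558388633035 12.3
```

View pics/w14.png

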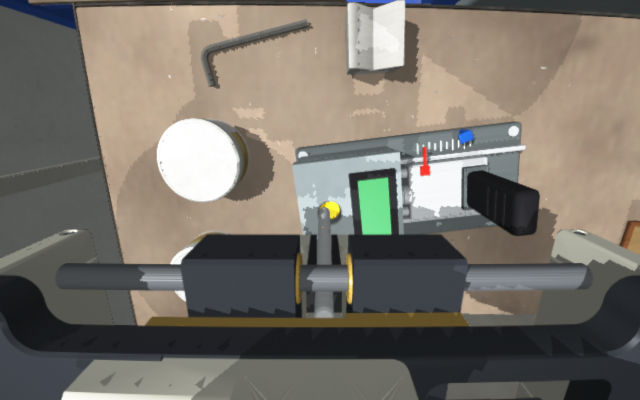

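View pics/t14.png

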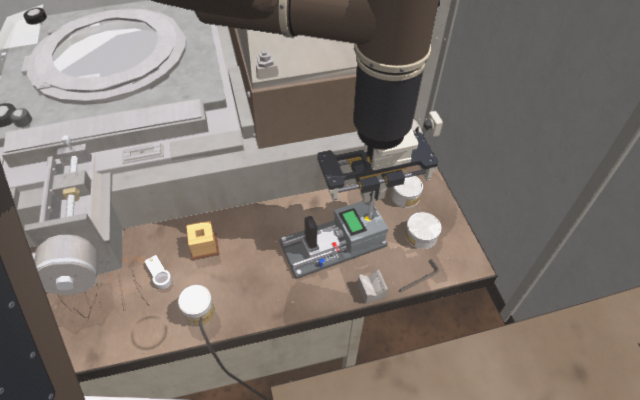

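Run:
```python
from h import *
np.set_printoptions(precision=4,suppress=True)
s=load("w14");t=load("t14");T=s["T"];e=T[:3,3]+T[:3,0]*.2405;print(e,(proj(s,e)+.5-[290,170])*6)
a=cv2.resize(s["color"][170:240,290:355,::-1],None,fx=6,fy=6,interpolation=cv2.INTER_CUBIC)
b=cv2.resize(t["color"][170:240,325:390,::-1],None,fx=6,fy=6,interpolation=cv2.INTER_CUBIC)
cv2.imwrite("pics/c14.png",np.hstack([a,b]))
s=load("w12");cv2.imwrite("pics/c12.png",cv2.resize(s["color"][170:240,290:355,::-1],None,fx=6,fy=6,interpolation=cv2.INTER_CUBIC))
```

```text
[ 0.4908 -0.3264  0.0446] [[205.5794 283.0136]]
```

View pics/c14.png

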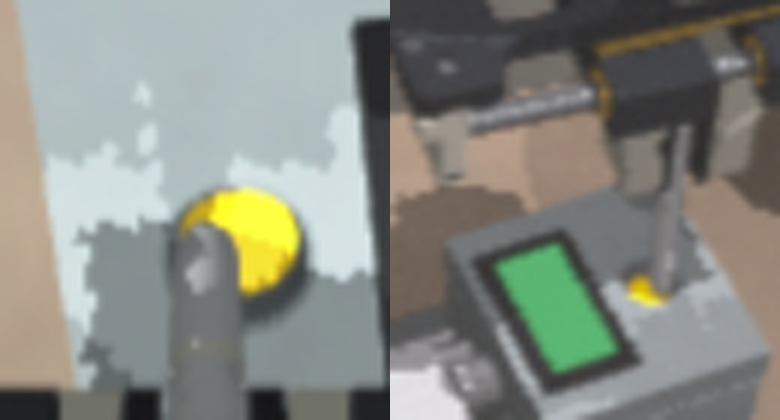

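View pics/c12.png

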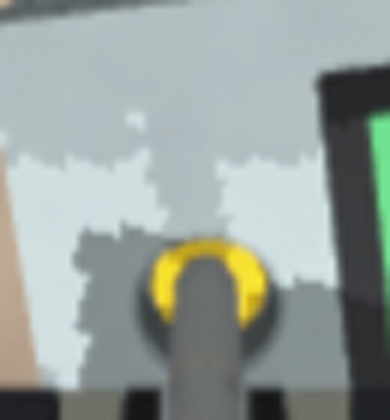

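```bash
python3 -m inch '[-0.008,0,0,0,0,0,0, -0.008,0.0015,-0.0041,0,0.88,0.8,0, 0,0,0,0,0,0,0, 0,0,0,0,0,0,0]'; python3 look.py w15:wrist t15:top s15:side
python3 - <<'E'
from h import *
np.set_printoptions(precision=4,suppress=True)
s=load("w15");t=load("t15");T=s["T"];e=T[:3,3]+T[:3,0]*.2405;print(e,(proj(s,e)+.5-[290,170])*6)
a=cv2.resize(s["color"][170:240,290:355,::-1],None,fx=6,fy=6,interpolation=cv2.INTER_CUBIC)
b=cv2.resize(t["color"][170:240,325:390,::-1],None,fx=6,fy=6,interpolation=cv2.INTER_CUBIC)
cv2.imwrite("pics/c15.png",np.hstack([a,b]))
E
```

```text
clock: 12.85
tool_pos: [0.4822, -0.3246, 0.2996]
orientation: [-153.7, 90.0, -137.7]
force: [0.1, -0.5, -0.5]
opening: 0.0079
[[-0.0009 -0.2754  0.9613  0.4821]
 [-0.0003  0.9613  0.2754 -0.3245]
 [-1.     -0.0001 -0.0009  0.2996]
 [ 0.      0.      0.      1.    ]] 105.98425509395942 [-14.6649  16.9433 -19.416    0.0359 -53.6838 -59.3721] [ 0.0044  0.0308 -0.4694] 0.00841121724973039 12.95
[ 0.4821 -0.3248  0.0591] [[205.6937 282.9553]]
```

View pics/c15.png

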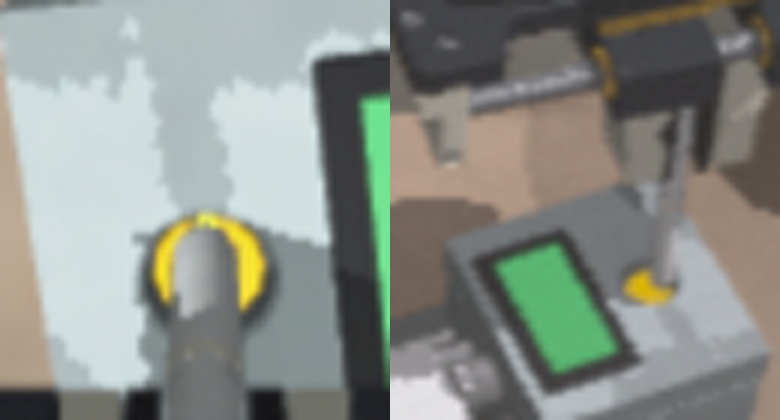

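View pics/s15.png

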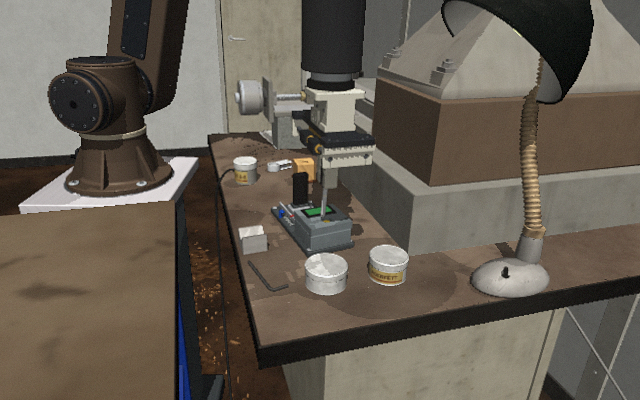

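Run:
```python
from h import *
np.set_printoptions(precision=4,suppress=True)
s=load("w15");t=load("t15");T=s["T"]
W=lambda x,y:[(290+x/6-.5,170+y/6-.5)]
D=lambda x,y:[(325+x/6-.5,170+y/6-.5)]
for yy in (255,262): print("tri end",tri(s,W(206,yy),t,D(275,270)))
for z in(.056,.060,.065):print(z,"w",onz(s,W(206,258),z),"t",onz(t,D(275,270),z))
print("w mouth",onz(s,W(208,268),.055),"top",onz(t,D(262,284),.055))
# previous good (w9): far edge
s9=load("w9");t9=load("t9")
print(tri(s9,[(280+177/4-.5,160+229/4-.5)],t9,D(266,272)))
cv2.imwrite("pics/c15b.png",np.hstack([cv2.resize(x["color"][100:245,300:400,::-1],None,fx=4,fy=4,interpolation=cv2.INTER_CUBIC) for x in(t9,t)]))
cv2.imwrite("pics/c15w.png",np.hstack([cv2.resize(x["color"][190:330,275:375,::-1],None,fx=4,fy=4,interpolation=cv2.INTER_CUBIC) for x in(s9,s)]))
```

```text
tri end (array([ 0.474 , -0.3258,  0.0758]), np.float64(0.0034111071526212755))
tri end (array([ 0.4751, -0.3257,  0.0745]), np.float64(0.0028099296973169057))
0.056 w [[ 0.4797 -0.3254  0.056 ]] t [[ 0.49  -0.327  0.056]]
0.06 w [[ 0.4784 -0.3258  0.06  ]] t [[ 0.487  -0.3265  0.06  ]]
0.065 w [[ 0.4769 -0.3262  0.065 ]] t [[ 0.4832 -0.3258  0.065 ]]
w mouth [[ 0.4813 -0.3247  0.055 ]] top [[ 0.485  -0.3226  0.055 ]]
(array([ 0.4806, -0.3237,  0.0662]), np.float64(0.0024393705533944337))
```

View pics/c15b.png

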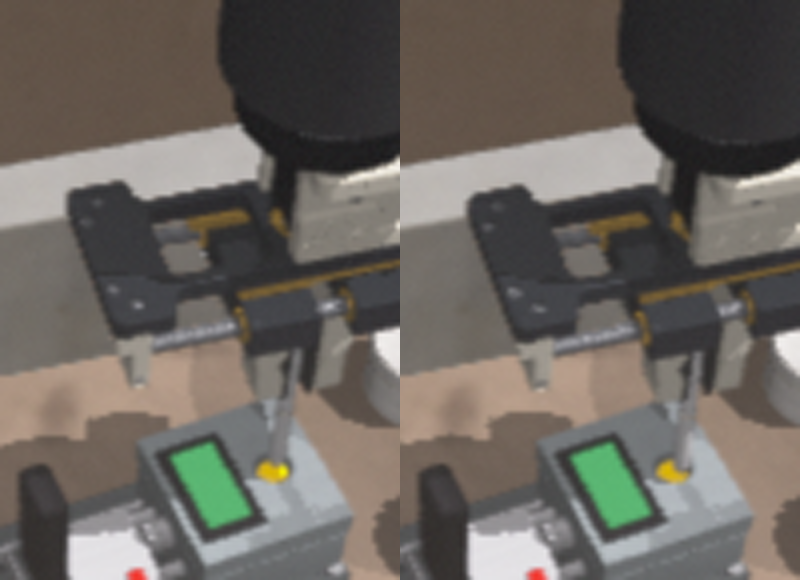

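View pics/c15w.png

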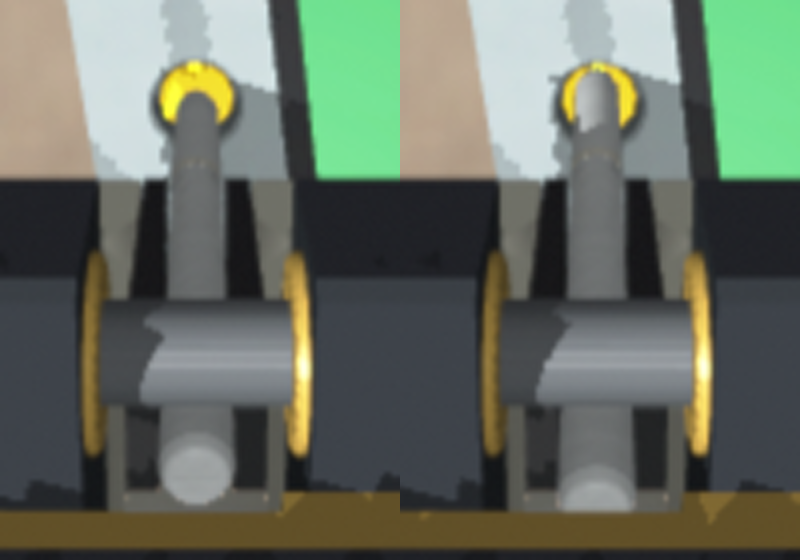

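Run:
```python
from h import *
from scipy.optimize import fsolve
s=load("w15"); s["T"]=np.eye(4)
def rows(a,sl,z0=0.0004):
    a=np.radians(a); u=np.array([np.cos(a),0,-np.sin(a)]); n=np.array([np.sin(a),0,np.cos(a)])
    c=np.array([.159,0,z0])
    low=c+u*(.0815-sl); top=c-u*(.0385+sl)
    far=low-n*.0045   # robot-side edge of lower end
    tf=top-n*.0045
    return proj(s,[low,top,far,tf])[:,1]
print(rows(0,0),"measured s9 far 212.5, top centre 308.2, top far edge 300")
r0=rows(0,0)
f=lambda v:[rows(*v)[2]-r0[2]+5.0, rows(*v)[3]-r0[3]-9]
v=fsolve(f,[3,0]);print(v)
for a,b in((4,9),(6,9),(5,7),(5,11)):print(a,b,fsolve(lambda v:[rows(*v)[2]-r0[2]+a, rows(*v)[3]-r0[3]-b],[3,0]))
```

```text
[217.13383433 313.84831798 211.76775717 304.2849557 ] measured s9 far 212.5, top centre 308.2, top far edge 300
[3.54966359e+00 2.06868519e-03]
4 9 [3.05788046e+00 2.51981339e-03]
6 9 [4.04162434e+00 1.62893098e-03]
5 7 [3.29840556e+00 1.14289383e-03]
5 11 [3.8006361e+00 2.9702112e-03]
```

```bash
python3 -m inch '[-0.002,0,-0.0099,0,-3.5,0,0, 0,0,0,0,0,0,0, 0,0,0,0,0,0,0]'; python3 look.py w16:wrist t16:top
python3 - <<'E'
from h import *
s=load("w16");t=load("t16")
a=cv2.resize(s["color"][170:240,290:355,::-1],None,fx=6,fy=6,interpolation=cv2.INTER_CUBIC)
b=cv2.resize(t["color"][170:240,325:390,::-1],None,fx=6,fy=6,interpolation=cv2.INTER_CUBIC)
cv2.imwrite("pics/c16.png",np.hstack([a,b]))
T=s["T"];g=T[:3,3]+.159*T[:3,0];u=T[:3,0]-.061*T[:3,2];u/=np.linalg.norm(u);print("grasp",g,"axis",u,"end",g+.0795*u)
E
```

```text
clock: 13.38
tool_pos: [0.4728, -0.3273, 0.301]
orientation: [0.1, 86.6, 16.1]
force: [-0.9, -0.8, -0.5]
opening: 0.0082
[[ 0.0573 -0.2757  0.9596  0.4728]
 [ 0.0165  0.9613  0.2752 -0.3272]
 [-0.9982  0.0001  0.0596  0.301 ]
 [ 0.      0.      0.      1.    ]] 106.00099880342147 [-15.8831  15.6903 -20.102   -2.3159 -51.3316 -56.7143] [-0.2898  0.5385  0.0143] 0.008249299065762852 13.425
grasp [ 0.48183815 -0.32466608  0.14224334] axis [-1.41564430e-03 -3.13227517e-04 -9.99998949e-01] end [ 0.48172561 -0.32469099  0.06274342]
```

View pics/c16.png

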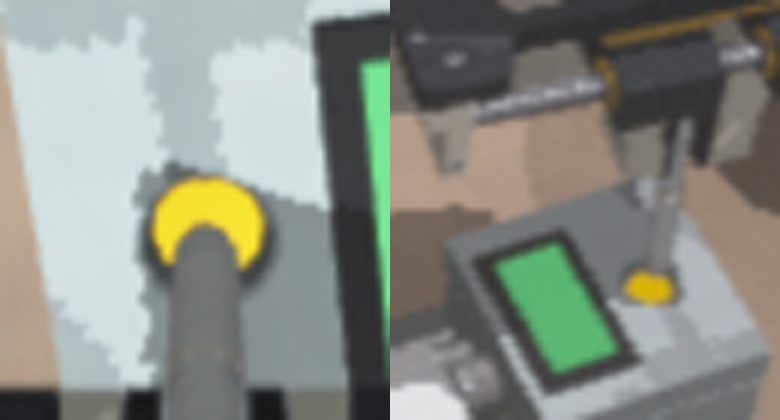

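Run:
```python
from h import *
np.set_printoptions(precision=4,suppress=True)
s=load("w16");t=load("t16");T=s["T"]
W=lambda x,y:[(290+x/6-.5,170+y/6-.5)]
D=lambda x,y:[(325+x/6-.5,170+y/6-.5)]
z=.0627
m=onz(s,W(208,231),.055);e=onz(s,W(207,255),z);print("w",m,e,m-e)
m=onz(t,D(262,284),.055);e=onz(t,D(270,262),z);print("t",m,e,m-e)
```

```text
w [[ 0.4814 -0.3244  0.055 ]] [[ 0.4819 -0.3245  0.0627]] [[-0.0005  0.     -0.0077]]
t [[ 0.485  -0.3226  0.055 ]] [[ 0.4881 -0.3247  0.0627]] [[-0.0031  0.0021 -0.0077]]
```

```bash
python3 -m inch '[0.006,0.0011,-0.0013,0,0,0,0, 0.005,0,-0.0003,0,0,0,0, 0,0,0,0,0,0,0]'; python3 look.py w17:wrist
python3 -m inch '[0.003,0,-0.0002,0,0,0,0, 0,0,0,0,0,0,0]'
python3 -m inch '[0.003,0,-0.0003,0,0,0,0, 0,0,0,0,0,0,0]'; python3 look.py w18:wrist
```

```text
clock: 13.85
tool_pos: [0.4721, -0.3261, 0.2885]
orientation: [0.4, 86.6, 16.4]
force: [0.4, -1.2, -1.8]
opening: 0.0083
[[ 0.0562 -0.2764  0.9594  0.4721]
 [ 0.0165  0.9611  0.2759 -0.3261]
 [-0.9983  0.0004  0.0586  0.2885]
 [ 0.      0.      0.      1.    ]] 106.04359468807253 [-15.7801  16.3716 -21.0387  -2.3411 -49.7712 -56.7088] [ 0.4467 -1.1858 -1.8157] 0.008349809168868183 13.85
clock: 14.15
tool_pos: [0.4723, -0.3262, 0.2859]
orientation: [-0.2, 86.6, 15.9]
force: [-0.5, 1.0, 1.7]
opening: 0.0081
clock: 14.4
tool_pos: [0.4722, -0.3263, 0.2835]
orientation: [-0.7, 86.6, 15.3]
force: [-0.8, 1.2, 3.1]
opening: 0.0085
[[ 0.0575 -0.2767  0.9592  0.4722]
 [ 0.0158  0.9609  0.2763 -0.3263]
 [-0.9982 -0.0008  0.0597  0.2835]
 [ 0.      0.      0.      1.    ]] 106.06527080358721 [-15.7869  16.6915 -21.3715  -2.3394 -49.0315 -56.6574] [-0.8285  1.245   3.0995] 0.008494710295359347 14.4
```

```bash
python3 -m inch '[0.003,0,-0.0004,0,0,0,0, 0,0,0,0,0,0,0]'
python3 -m inch '[0.004,0,-0.0004,0,-0.1,0,0, 0,0,0,0,0,0,0]'; python3 look.py w19:wrist
python3 - <<'E'
from h import *
s=load("w19")
cv2.imwrite("pics/c19.png",cv2.resize(s["color"][170:240,290:355,::-1],None,fx=6,fy=6,interpolation=cv2.INTER_CUBIC))
E
```

```text
clock: 14.7
tool_pos: [0.4727, -0.3266, 0.2835]
orientation: [-3.3, 86.4, 12.9]
force: [-1.7, -0.3, 3.1]
opening: 0.0085
clock: 14.95
tool_pos: [0.4734, -0.327, 0.2832]
orientation: [-6.0, 86.1, 10.2]
force: [-0.1, 0.1, 2.3]
opening: 0.0082
[[ 0.0665 -0.2792  0.9579  0.4734]
 [ 0.012   0.9602  0.279  -0.327 ]
 [-0.9977 -0.0071  0.0672  0.2832]
 [ 0.      0.      0.      1.    ]] 106.21327791374857 [-15.8002  16.6674 -21.4933  -2.2746 -48.3781 -56.5133] [-0.103   0.1104  2.2562] 0.008224023601518476 14.95
```

View pics/c19.png

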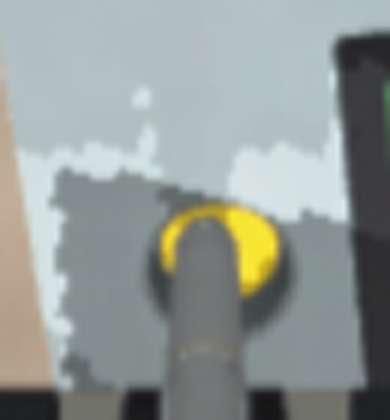

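```bash
python3 -m inch '[-0.02,0,0.001,0,0,0,0, -0.03,0,0.002,0,0.2,-0.4,0, -0.035,0,0.002,0,0,0,0, 0,0.046,0.0079,0,0,0,0, 0,0.046,0.0079,0,0,0,0, 0,0.046,0.0079,0,0,0,0, 0,0.046,0.0079,0,0,0,0, 0,0.046,0.0079,0,0,0,0, 0,0.046,0.0079,0,0,0,0, 0,0.045,0.0079,0,0,0,0, 0,0,0,0,0,0,0, 0,0,0,0,0,0,0]'; python3 look.py w20:wrist t20:top
```

```text
clock: 16.5
tool_pos: [0.4342, 0.0063, 0.3653]
orientation: [-9.3, 86.5, 6.8]
force: [0.1, -0.8, -0.8]
opening: 0.0083
[[ 0.0609 -0.2752  0.9595  0.4343]
 [ 0.0072  0.9613  0.2752  0.006 ]
 [-0.9981 -0.0098  0.0605  0.3652]
 [ 0.      0.      0.      1.    ]] 105.9723875768844 [  27.6361   -2.2409  -33.3434    1.5178  -55.6218 -102.4679] [0.5997 0.5464 0.1689] 0.008353401730546214 16.55
```

View pics/w20.png

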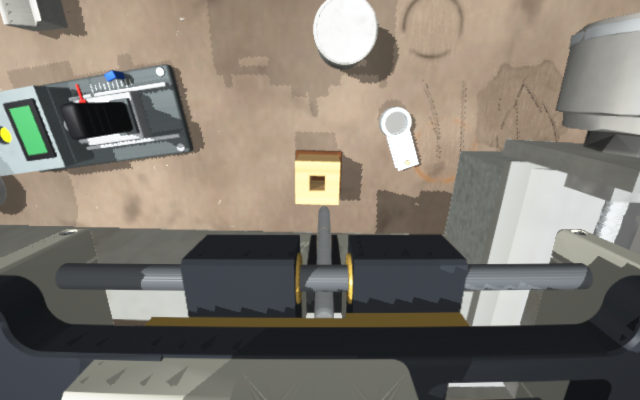

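```bash
python3 -m inch '[0.015,0,0,0.8,0,0.56,0, 0.01,0,-0.0006,0,0,0,0, 0,0,0,0,0,0,0, 0,0,0,0,0,0,0]'; python3 look.py w21:wrist t21:top s21:side
python3 - <<'E'
from h import *
s=load("w21");t=load("t21");u=load("s21")
a=cv2.resize(s["color"][150:240,285:360,::-1],None,fx=5,fy=5,interpolation=cv2.INTER_CUBIC)
b=cv2.resize(t["color"][170:260,165:240,::-1],None,fx=5,fy=5,interpolation=cv2.INTER_CUBIC)
cv2.imwrite("pics/c21.png",np.hstack([a,b]))
cv2.imwrite("pics/s21c.png",cv2.resize(u["color"][90:200,260:350,::-1],None,fx=5,fy=5,interpolation=cv2.INTER_CUBIC))
E
```

```text
clock: 17.1
tool_pos: [0.4353, 0.0035, 0.3374]
orientation: [1.1, 86.7, 16.0]
force: [-0.7, -0.1, -0.5]
opening: 0.0084
[[ 0.0564 -0.2561  0.965   0.4353]
 [ 0.0163  0.9666  0.2556  0.0036]
 [-0.9983  0.0013  0.0587  0.3376]
 [ 0.      0.      0.      1.    ]] 104.84067619234055 [  26.9374   -0.3371  -35.2561    0.8029  -51.7762 -102.5776] [ 0.4577  0.4627 -0.1971] 0.008094274990099336 17.2
```

View pics/c21.png

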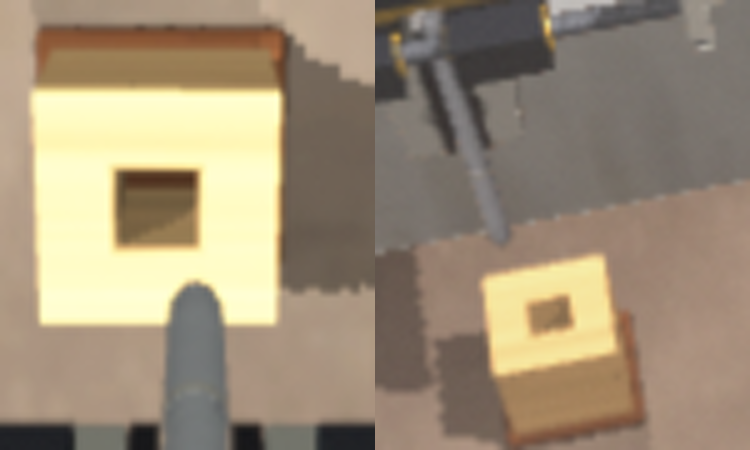

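View pics/s21c.png

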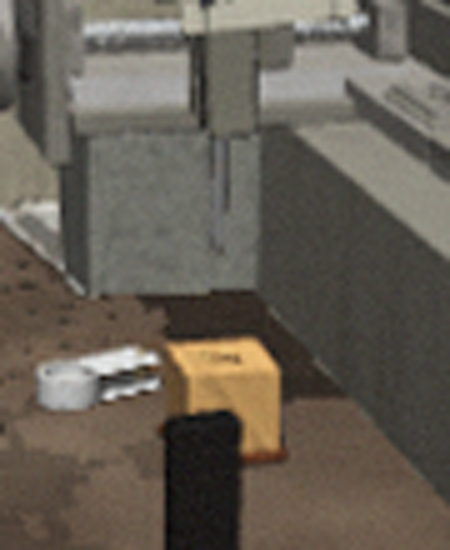

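Run:
```python
from h import *
np.set_printoptions(precision=4,suppress=True)
s=load("w21");t=load("t21");T=s["T"]
W=lambda x,y:[(285+x/5-.5,150+y/5-.5)]
D=lambda x,y:[(165+x/5-.5,170+y/5-.5)]
g=T[:3,3]+.159*T[:3,0]
u=T[:3,0]-.061*T[:3,2];u/=np.linalg.norm(u);e0=g+.0795*u;print("est end",e0,(proj(s,e0)+.5-[285,150])*5, u)
z=e0[2]
m=onz(s,W(157,209),.048);e=onz(s,W(196,304),z);print("w",m,e,m-e)
m=onz(t,D(174,315),.048);e=onz(t,D(121,236),z);print("t",m,e,m-e, tri(s,W(196,304),t,D(121,236)))
```

```text
est end [0.444  0.006  0.0992] [[196.475 311.255]] [-0.0029  0.0004 -1.    ]
w [[ 0.4449 -0.0014  0.048 ]] [[0.4428 0.0056 0.0992]] [[ 0.0021 -0.007  -0.0512]]
t [[0.4484 0.0012 0.048 ]] [[0.4476 0.0111 0.0992]] [[ 0.0008 -0.0099 -0.0512]] (array([0.4363, 0.0049, 0.1153]), np.float64(0.002055076897872266))
```

```bash
python3 -m inch '[0.01,-0.0083,-0.0014,0,0,0,0, 0.01,0,-0.0007,0,0,0,0, 0.008,0,-0.0007,0,0,0,0, 0,0,0,0,0,0,0, 0,0,0,0,0,0,0]'; python3 look.py w22:wrist t22:top
python3 - <<'E'
from h import *
s=load("w22");t=load("t22");T=s["T"]
a=cv2.resize(s["color"][160:250,285:360,::-1],None,fx=5,fy=5,interpolation=cv2.INTER_CUBIC)
b=cv2.resize(t["color"][170:260,165:240,::-1],None,fx=5,fy=5,interpolation=cv2.INTER_CUBIC)
cv2.imwrite("pics/c22.png",np.hstack([a,b]))
g=T[:3,3]+.159*T[:3,0]
u=T[:3,0]-.061*T[:3,2];u/=np.linalg.norm(u);e0=g+.0795*u;print("est end",e0,(proj(s,e0)+.5-[285,160])*5, u)
E
```

```text
clock: 17.88
tool_pos: [0.4363, -0.0052, 0.3076]
orientation: [1.3, 86.6, 16.2]
force: [-0.2, -0.4, -0.0]
opening: 0.0083
[[ 0.0567 -0.2564  0.9649  0.4363]
 [ 0.0166  0.9666  0.2559 -0.0052]
 [-0.9983  0.0015  0.0591  0.3076]
 [ 0.      0.      0.      1.    ]] 104.8583800539321 [  25.6826    1.898   -37.5968    0.755   -47.1661 -101.3239] [ 0.2684  0.7243 -0.1901] 0.00814651430868411 17.925
est end [ 0.44513082 -0.00249244  0.06935308] [[196.4725657  261.25880798]] [-2.17132705e-03  8.44812448e-04 -9.99997286e-01]
```

View pics/c22.png

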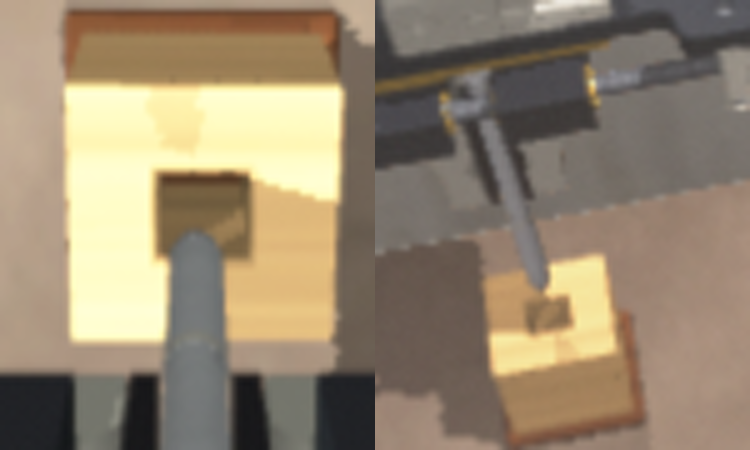

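Run:
```python
from h import *
np.set_printoptions(precision=4,suppress=True)
s=load("w22");t=load("t22")
W=lambda x,y:[(285+x/5-.5,160+y/5-.5)]
D=lambda x,y:[(165+x/5-.5,170+y/5-.5)]
z=.0694
m=onz(s,W(204,215),.048);e=onz(s,W(197,256),z);print("w",m,e,m-e)
m=onz(t,D(174,315),.048);e=onz(t,D(165,282),z);print("t",m,e,m-e)
```

```text
w [[ 0.4446 -0.0012  0.048 ]] [[ 0.4442 -0.0026  0.0694]] [[ 0.0004  0.0014 -0.0214]]
t [[0.4484 0.0012 0.048 ]] [[0.4485 0.0006 0.0694]] [[-0.0001  0.0006 -0.0214]]
```

```bash
python3 -m inch '[0.01,0.001,-0.0006,0,0,0,0, 0.01,0,-0.0007,0,0,0,0, 0.01,0,-0.0007,0,0,0,0, 0,0,0,0,0,0,0]'; python3 look.py w23:wrist t23:top
```

```text
clock: 18.48
tool_pos: [0.4356, -0.004, 0.2755]
orientation: [1.6, 86.6, 16.5]
force: [0.1, -0.9, -0.5]
opening: 0.0081
[[ 0.0577 -0.2567  0.9648  0.4358]
 [ 0.0171  0.9665  0.2562 -0.004 ]
 [-0.9982  0.0017  0.0601  0.2759]
 [ 0.      0.      0.      1.    ]] 104.87576261584958 [  25.8728    4.3974  -40.1373    0.8401  -42.0669 -101.6069] [-0.6128  0.1956 -0.2103] 0.00838226028493738 18.525
```

View pics/w23.png

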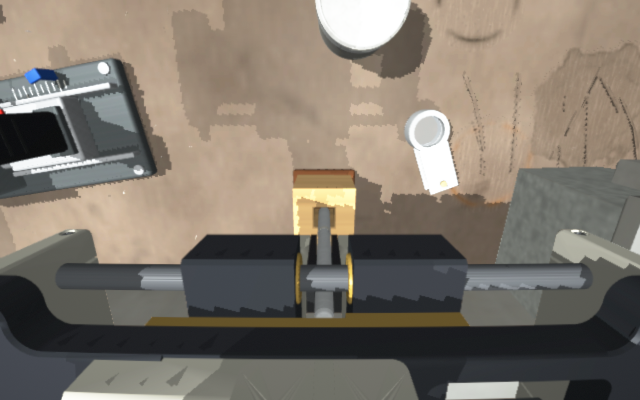

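```bash
python3 -m inch '[0.01,0,-0.0006,0,0,0,0, 0.009,0,-0.0006,0,0,0,0, 0.006,0,-0.0003,0,0,0,0, 0,0,0,0,0,0,0]'; python3 look.py w24:wrist t24:top
```

```text
clock: 19.08
tool_pos: [0.4362, -0.0038, 0.2497]
orientation: [1.7, 86.5, 16.6]
force: [-0.4, -0.5, -0.3]
opening: 0.0084
[[ 0.0593 -0.2568  0.9646  0.4363]
 [ 0.0177  0.9664  0.2562 -0.0038]
 [-0.9981  0.0018  0.0619  0.25  ]
 [ 0.      0.      0.      1.    ]] 104.88317303652425 [  25.8736    6.7656  -42.0154    0.936   -37.7193 -101.7166] [ 0.6113 -0.1133 -0.5494] 0.00837172428173963 19.125
```

View pics/w24.png

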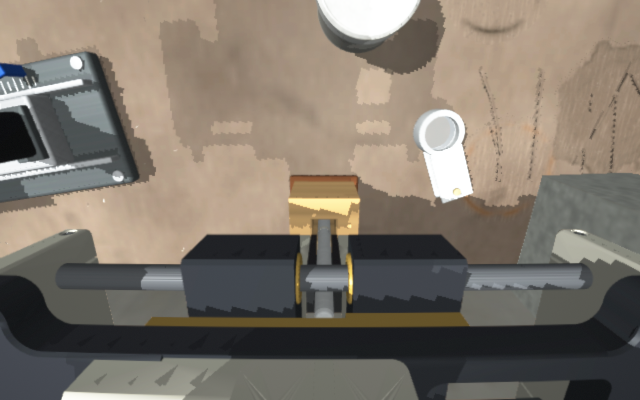

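```bash
python3 -m inch '[0.004,0,-0.0002,0,0,0,0, 0,0,0,0,0,0,0]'
python3 -m inch '[0,0,0,0,0,0,0.06, 0,0,0,0,0,0,0.06, 0,0,0,0,0,0,0.06, 0,0,0,0,0,0,0.06, 0,0,0,0,0,0,0.06]'; python3 look.py w25:wrist t25:top
```

```text
clock: 19.42
tool_pos: [0.4366, -0.0036, 0.2464]
orientation: [1.8, 86.4, 16.7]
force: [0.1, 0.3, -1.2]
opening: 0.0084
clock: 20.05
tool_pos: [0.4368, -0.0036, 0.2468]
orientation: [1.9, 86.3, 16.8]
force: [-0.3, -0.1, -0.5]
opening: 0.0529
[[ 0.0617 -0.2571  0.9644  0.4368]
 [ 0.0186  0.9664  0.2564 -0.0035]
 [-0.9979  0.0021  0.0644  0.2468]
 [ 0.      0.      0.      1.    ]] 104.8972136729955 [  25.872     7.0773  -42.2398    0.9701  -37.0394 -101.7344] [ 0.5372  0.4901 -0.6886] 0.05608269628301026 20.1
```

View pics/w25.png

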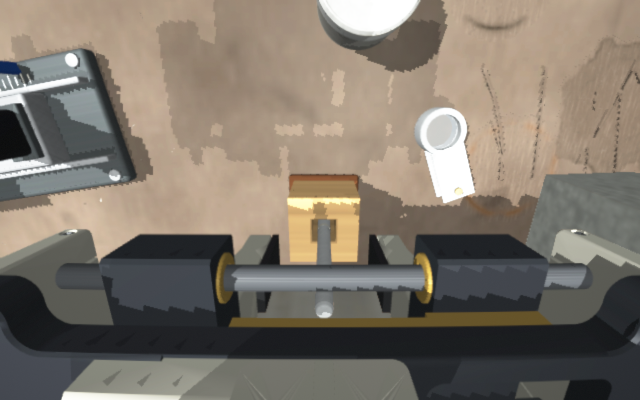

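```bash
python3 -m inch '[0,0,0,0,0,0,0.06, -0.025,0,0.0016,0,0,0,0.06, -0.03,0,0.002,0,0,0,0.06, -0.03,0,0.002,0,0,0,0.06, -0.03,0,0.002,0,0,0,0.06, -0.03,0,0.002,0,3.7,0,0.06, 0,0,0,0,0,0,0.06, 0,0,0,0,0,0,0.06]'; python3 look.py w26:wrist t26:top s26:side
```

```text
clock: 21.15
tool_pos: [0.4364, -0.0041, 0.3959]
orientation: [150.7, 89.7, 165.6]
force: [1.3, 0.5, -1.0]
opening: 0.06
[[-0.0046 -0.257   0.9664  0.4364]
 [ 0.0006  0.9664  0.257  -0.0041]
 [-1.      0.0018 -0.0043  0.3958]
 [ 0.      0.      0.      1.    ]] 104.89038428356393 [  25.4557   -2.2027  -28.2776   -0.1616  -64.1464 -100.4944] [-0.141  -0.5116 -0.3339] 0.05979269588782841 21.25
```

View pics/w26.png

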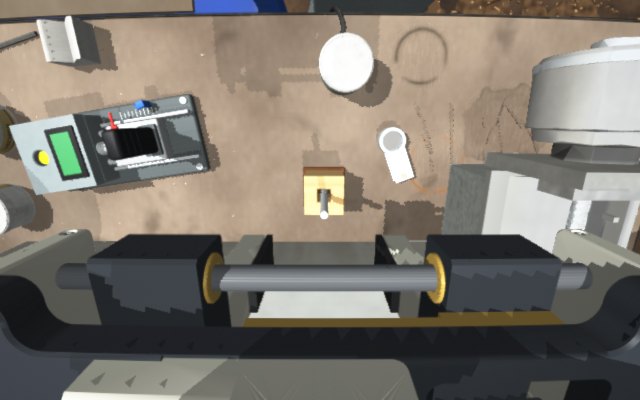

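View pics/t26.png

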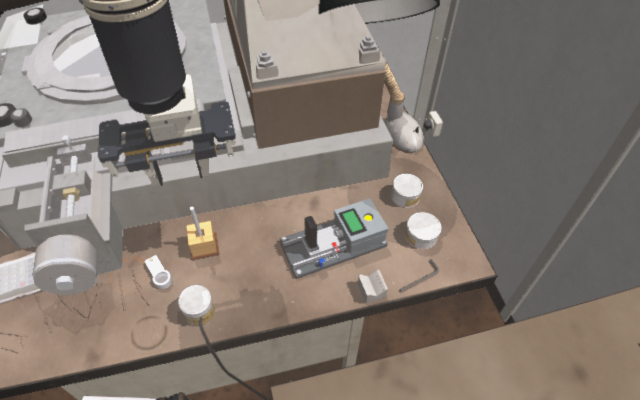

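View pics/s26.png

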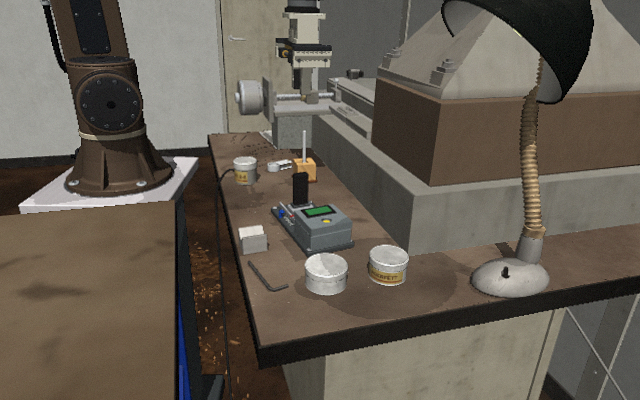

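```bash
python3 -m inch '[0,-0.0502,-0.0136,0,-0.25,-0.1,0.06, 0,-0.0502,-0.0136,0,0,0,0.06, 0,-0.0502,-0.0136,0,0,0,0.06, 0,-0.0502,-0.0136,0,0,0,0.06, 0.03,0,0,-8,0,0,0.06, 0.025,0,0,0,0,0,0.06, 0,0,0,0,0,0,0.06, 0,0,0,0,0,0,0.06]'; python3 look.py w27:wrist t27:top
```

```text
clock: 22.3
tool_pos: [0.4348, -0.2187, 0.3355]
orientation: [165.6, 89.7, -171.2]
force: [-0.9, -0.4, 0.9]
opening: 0.0601
[[-0.0054 -0.3951  0.9186  0.4348]
 [-0.0007  0.9187  0.3951 -0.2186]
 [-1.      0.0015 -0.0052  0.3355]
 [ 0.      0.      0.      1.    ]] 113.27011868033078 [ -3.4498   6.233  -28.1146   0.0685 -55.959  -63.3183] [-0.0643 -0.3037  0.5147] 0.059967139505042975 22.35
```

View pics/w27.png

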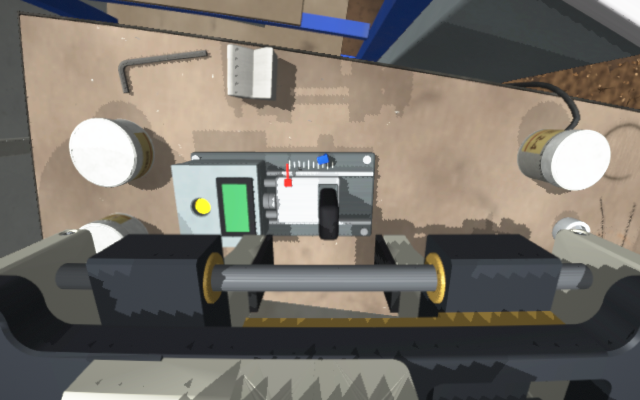

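View pics/t27.png

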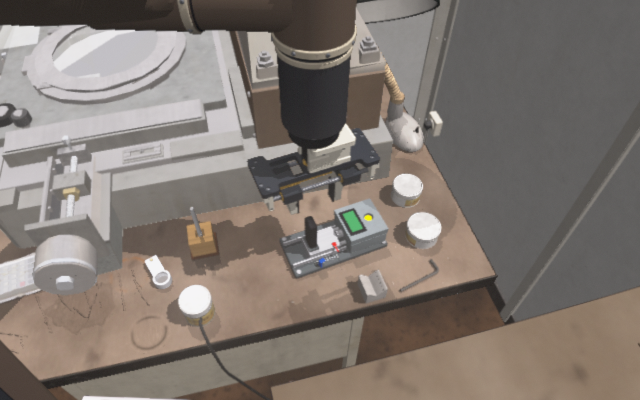

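Run:
```python
from h import *
s=load("w27")
cv2.imwrite("pics/w27c.png",cv2.resize(s["color"][145:250,265:385,::-1],None,fx=6,fy=6,interpolation=cv2.INTER_CUBIC)[:600])
```

```text
(no output)
```

View pics/w27c.png

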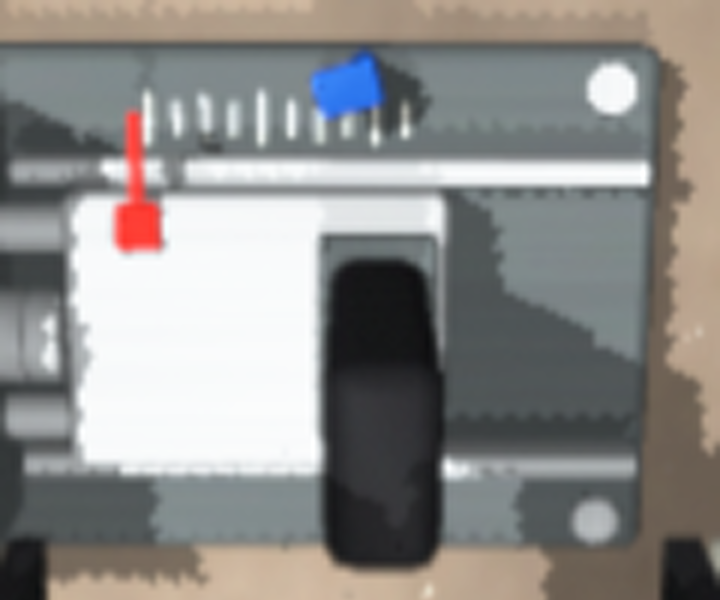

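Run:
```python
from h import *
np.set_printoptions(precision=4,suppress=True)
s=load("w27");Ti=np.linalg.inv(s["T"])
W=lambda x,y:[(265+x/6-.5,145+y/6-.5)]
for n,px,z in [("clip",W(347,88),.027),("clipL",W(315,92),.027),("clipR",W(380,88),.027),("ptr",W(134,115),.032),("handle",W(384,465),.1),("hL",W(328,465),.1),("hR",W(441,465),.1),("hF",W(384,365),.1),("hB",W(384,565),.1),("baseR",W(645,60),.012),("mouth",[(202.5,206.5)],.055)]:
    P=onz(s,px,z)[0];print(n,P,(Ti@np.r_[P,1])[:3])
```

```text
clip [ 0.3999 -0.2347  0.027 ] [ 0.3087 -0.0013 -0.0367]
clipL [ 0.4026 -0.2393  0.027 ] [ 0.3087 -0.0066 -0.0361]
clipR [ 0.3977 -0.2297  0.027 ] [ 0.3087  0.0041 -0.0368]
ptr [ 0.417 -0.265  0.032] [ 0.3036 -0.036  -0.033 ]
handle [ 0.4345 -0.2143  0.1   ] [0.2355 0.0038 0.0027]
hL [ 0.4374 -0.2211  0.1   ] [ 0.2355 -0.0035  0.0027]
hR [ 0.4315 -0.2075  0.1   ] [0.2355 0.0112 0.0027]
hF [ 0.422  -0.2198  0.1   ] [ 0.2356  0.0037 -0.0109]
hB [ 0.4474 -0.2087  0.1   ] [0.2354 0.0039 0.0168]
baseR [ 0.3767 -0.1886  0.012 ] [ 0.3238  0.0501 -0.0397]
mouth [ 0.4816 -0.3219  0.055 ] [ 0.2803 -0.1137  0.0037]
```

```bash
python3 -m inch '[0.02,0.0041,0.0012,0,-0.3,-0.1,0.06, 0.025,0,0,0,0,0,0.06, 0.02,0,0,0,0,0,0.06, 0,0,0,0,0,0,0.06, 0,0,0,0,0,0,0.06]'; python3 look.py w28:wrist t28:top
```

```text
clock: 23.02
tool_pos: [0.4371, -0.2132, 0.2748]
orientation: [-32.6, 89.4, -9.1]
force: [0.7, -0.3, 0.3]
opening: 0.0599
[[ 0.0112 -0.3981  0.9173  0.437 ]
 [-0.0017  0.9173  0.3982 -0.2132]
 [-0.9999 -0.006   0.0096  0.2748]
 [ 0.      0.      0.      1.    ]] 113.46201557104526 [ -2.7391  10.1049 -32.9636   0.0904 -46.2857 -63.8594] [ 0.4387  0.2441 -0.7353] 0.06001602314734839 23.075
```

View pics/w28.png

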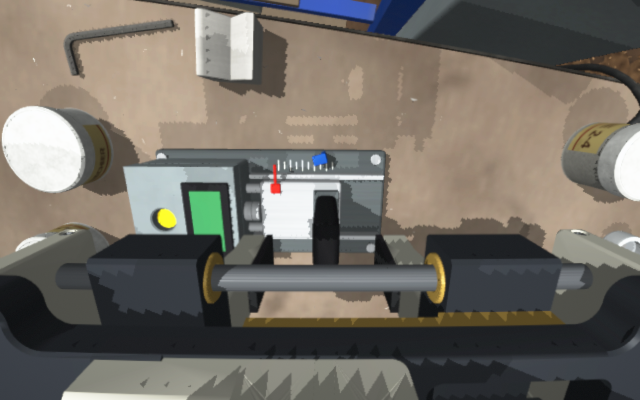

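View pics/t28.png

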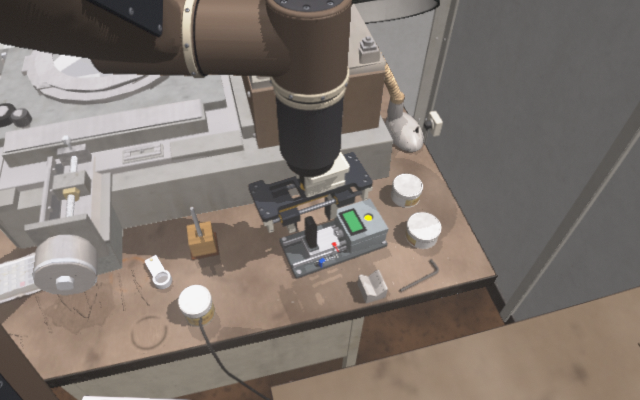

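```bash
python3 -m inch '[0.015,0.0005,-0.002,0,0.55,0.34,0.06, 0.015,0,0,0,0.2,0,0.06, 0.004,0,0,0,0,0,0.06, 0,0,0,0,0,0,0.06, 0,0,0,0,0,0,0.06]'; python3 look.py w29:wrist t29:top
```

```text
clock: 23.75
tool_pos: [0.435, -0.2137, 0.2388]
orientation: [178.9, 89.8, -157.7]
force: [0.5, 0.4, 1.3]
opening: 0.0605
[[-0.0034 -0.398   0.9174  0.435 ]
 [-0.0015  0.9174  0.398  -0.2137]
 [-1.     -0.     -0.0037  0.2389]
 [ 0.      0.      0.      1.    ]] 113.4505776765531 [ -2.8046  13.149  -35.1474   0.141  -41.892  -63.8499] [-0.5242  0.1193 -0.2061] 0.06025173500491406 23.8
```

View pics/w29.png

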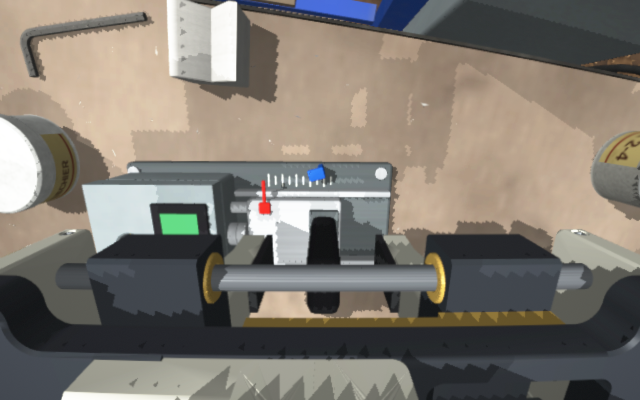

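Handle is centred between the pads (x≈323), grasp height 80 mm. Closing.

```bash
python3 -m inch '[0,0,0,0,0,0,0, 0,0,0,0,0,0,0, 0,0,0,0,0,0,0, 0,0,0,0,0,0,0, 0,0,0,0,0,0,0, 0,0,0,0,0,0,0]'; python3 look.py w30:wrist
python3 - <<'E'
from h import *
np.set_printoptions(precision=4,suppress=True)
s=load("w30")
cv2.imwrite("pics/w30c.png",cv2.resize(s["color"][150:230,230:360,::-1],None,fx=6,fy=6,interpolation=cv2.INTER_CUBIC))
E
```

```text
clock: 24.6
tool_pos: [0.4353, -0.2138, 0.2397]
orientation: [-152.2, 89.9, -128.7]
force: [0.2, -1.1, 0.3]
opening: 0.0156
[[-0.0013 -0.3976  0.9176  0.4353]
 [-0.0016  0.9176  0.3976 -0.2138]
 [-1.     -0.001  -0.0019  0.2397]
 [ 0.      0.      0.      1.    ]] 113.42770369951165 [ -2.8133  13.0634 -35.1119   0.1468 -41.8958 -63.8684] [ 0.23   -1.1139  0.2961] 0.01563331814419085 24.6
```

View pics/w30c.png

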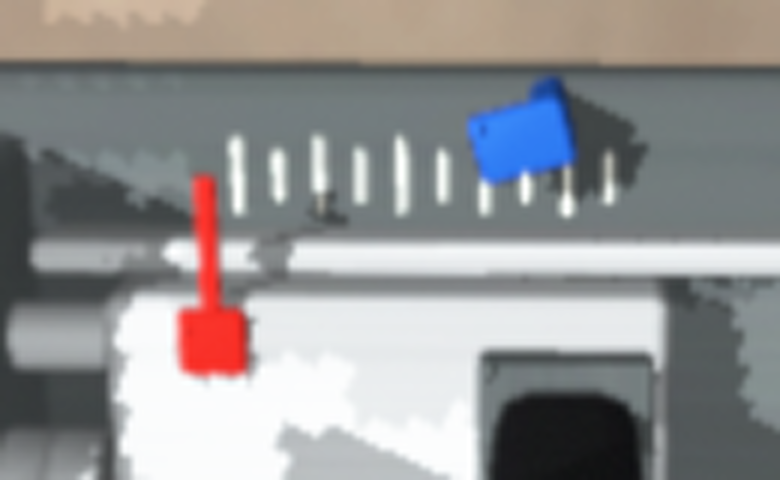

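```bash
cat > pm.py <<'E'
from h import *
import sys
def pm(n):
    s=load(n);Ti=np.linalg.inv(s["T"]);hsv=cv2.cvtColor(s["color"],cv2.COLOR_RGB2HSV)
    gx=np.array([np.cos(np.radians(113.3)),np.sin(np.radians(113.3)),0])
    hsv[:140]=0;hsv[235:]=0;hsv[:,:150]=0;hsv[:,420:]=0
    b=cv2.inRange(hsv,(100,130,60),(130,255,255));r=cv2.inRange(hsv,(0,150,80),(8,255,255))|cv2.inRange(hsv,(172,150,80),(180,255,255))
    yb,xb=np.nonzero(b);yr,xr=np.nonzero(r)
    k=yr<yr.min()+8   # stem near tip
    rect=cv2.minAreaRect(np.c_[xb,yb].astype(np.float32))
    tip=(xr[k&(yr<yr.min()+3)].mean(),yr.min()+.5)
    c=(xb.mean(),yb.mean());print("clip",c,rect,"tip",tip)
    C=onz(s,[c],.027)[0];P=onz(s,[tip],.032)[0];print("clip",C,"ptr",P,"remaining pull mm",1e3*(C-P)@gx)
pm(sys.argv[1])
E
python3 pm.py w30
```

```text
clip (np.float64(317.0422535211268), np.float64(172.06103286384976)) ((316.54998779296875, 171.6500244140625), (14.23024845123291, 17.076295852661133), 71.56504821777344) tip (np.float64(263.875), np.float64(179.5))
clip [ 0.39926089 -0.23449854  0.027     ] ptr [ 0.41682345 -0.26480092  0.032     ] remaining pull mm 34.777900688299624
```

```bash
python3 -m inch '[0,0.003,0,0,0,0,0, 0,0.006,0,0,0,0,0, 0,0.006,0,0,0,0,0, 0,0.006,0,0,0,0,0, 0,0.004,0,0,0,0,0, 0,0,0,0,0,0,0, 0,0,0,0,0,0,0]'; python3 look.py w31:wrist; python3 pm.py w31
```

```text
clock: 25.52
tool_pos: [0.4257, -0.1915, 0.2397]
orientation: [-105.9, 89.7, -82.4]
force: [1.8, -5.2, -2.5]
opening: 0.0157
[[ 0.0007 -0.3975  0.9176  0.4257]
 [-0.005   0.9176  0.3975 -0.1915]
 [-1.     -0.0049 -0.0014  0.2397]
 [ 0.      0.      0.      1.    ]] 113.42501626007245 [  0.1762  11.4579 -37.5077   0.4397 -40.998  -67.0832] [ 1.8165 -5.1843 -2.5396] 0.015704046686103985 25.525
clip (np.float64(283.08733624454146), np.float64(171.62008733624455)) ((282.8235778808594, 171.2941131591797), (14.067066192626953, 18.91777801513672), 75.96376037597656) tip (np.float64(264.0), np.float64(180.5))
clip [ 0.39887105 -0.23387365  0.027     ] ptr [ 0.40827637 -0.24293594  0.032     ] remaining pull mm 12.043468517654595
```

View pics/w31.png

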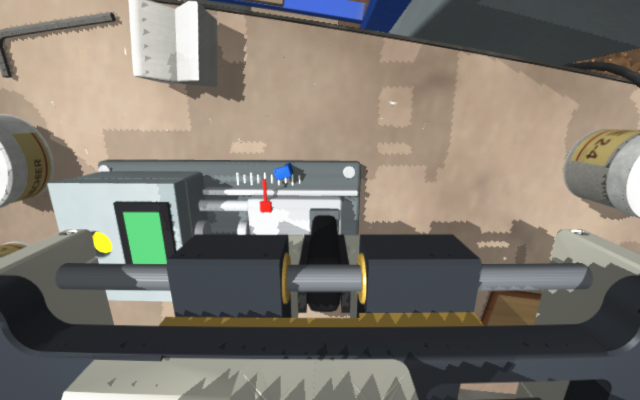

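Run:
```python
from h import *
np.set_printoptions(precision=4,suppress=True)
s=load("w31");gx=np.array([np.cos(np.radians(113.3)),np.sin(np.radians(113.3)),0])
cv2.imwrite("pics/w31c.png",cv2.resize(s["color"][155:225,225:355,::-1],None,fx=6,fy=6,interpolation=cv2.INTER_NEAREST))
for p in [(283,171),(280,172),(286,171),(264,183),(264,190),(265,206),(330,190),(150,200),(250,171)]:
    P=dep(s,[p])[0];print(p,P,P@gx)
```

```text
(283, 171) [ 0.3984 -0.234   0.0275] -0.37253778911841945
(280, 172) [ 0.3997 -0.2356  0.028 ] -0.37449897743981536
(286, 171) [ 0.3977 -0.2322  0.0269] -0.3706255981736427
(264, 183) [ 0.4101 -0.2425  0.0311] -0.38489846661003424
(264, 190) [ 0.4144 -0.2407  0.0318] -0.3850017176902504
(265, 206) [ 0.4246 -0.2363  0.0317] -0.3849354084892919
(330, 190) [ 0.3995 -0.1992  0.0195] -0.34096974236237726
(150, 200) [ 0.4405 -0.299   0.0544] -0.448869534757663
(250, 171) [ 0.4114 -0.257   0.0115] -0.3987897687596973
```

View pics/w31c.png

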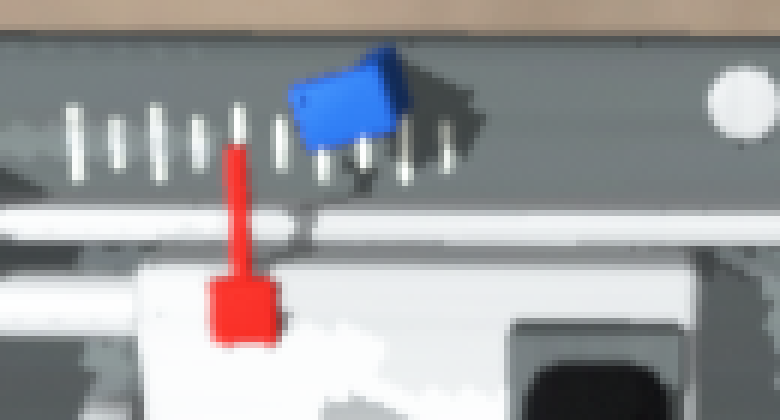

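```bash
python3 -m inch '[0,0.005,0,0,0,0.2,0, 0,0.005,0,0,0,0,0, 0,0,0,0,0,0,0, 0,0,0,0,0,0,0]'; python3 look.py w32:wrist t32:top s32:side; python3 pm.py w32
python3 - <<'E'
from h import *
a=load("w32");t=load("t32");u=load("s32")
cv2.imwrite("pics/c32.png",np.hstack([cv2.resize(a["color"][150:225,210:340,::-1],None,fx=4,fy=4,interpolation=cv2.INTER_NEAREST)[:300],cv2.resize(t["color"][225:275,300:345,::-1],None,fx=6,fy=6,interpolation=cv2.INTER_NEAREST)]))
cv2.imwrite("pics/c32s.png",cv2.resize(u["color"][160:260,250:370,::-1],None,fx=6,fy=6,interpolation=cv2.INTER_CUBIC))
E
```

```text
clock: 26.08
tool_pos: [0.4221, -0.1831, 0.2397]
orientation: [-105.3, 89.7, -81.8]
force: [2.5, -7.3, -2.6]
opening: 0.0158
[[ 0.0006 -0.3977  0.9175  0.4221]
 [-0.0043  0.9175  0.3977 -0.1832]
 [-1.     -0.0042 -0.0012  0.2397]
 [ 0.      0.      0.      1.    ]] 113.43407557238005 [  1.2979  10.8884 -38.2712   0.3817 -40.8129 -68.1528] [ 1.1672 -7.0883 -2.6861] 0.015856083997684456 26.175
clip (np.float64(269.82894736842104), np.float64(171.2938596491228)) ((269.8500061035156, 171.55001831054688), (12.965337753295898, 19.606117248535156), 71.56504821777344) tip (np.float64(263.875), np.float64(180.5))
clip [ 0.39861287 -0.23359859  0.027     ] ptr [ 0.40471834 -0.23451182  0.032     ] remaining pull mm 3.253745772783457
```

View pics/c32.png

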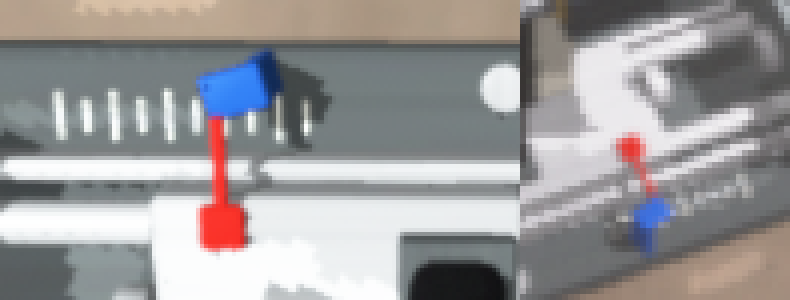

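View pics/t32.png

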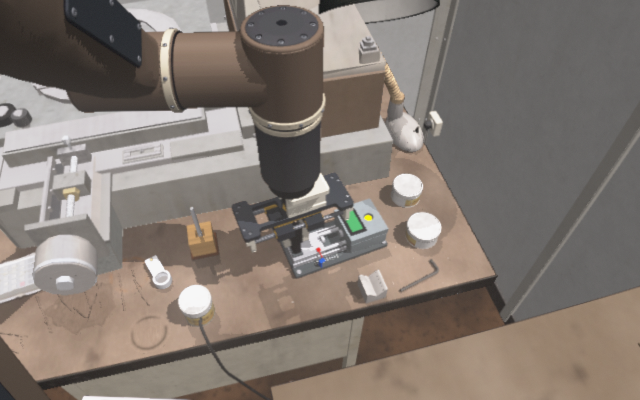

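View pics/c32s.png

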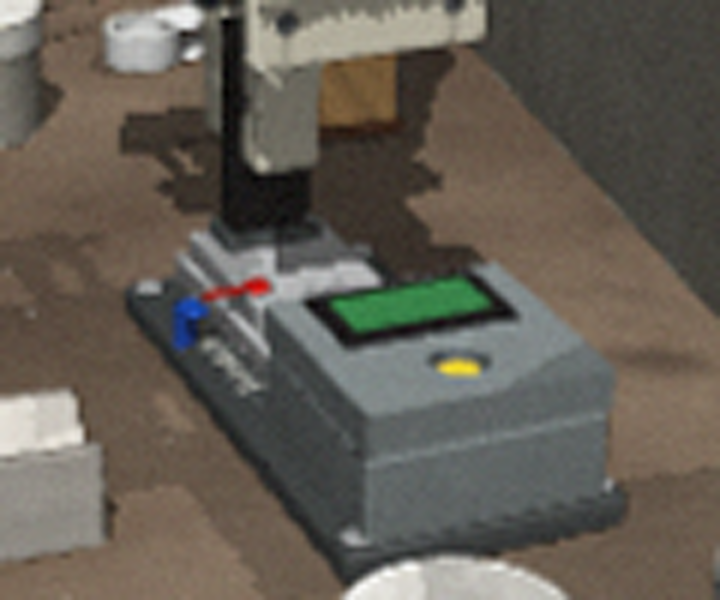

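Run:
```python
from h import *
t=load("t32");gx=np.array([np.cos(np.radians(113.3)),np.sin(np.radians(113.3)),0])
c=t["color"][225:275,300:345,::-1];cv2.imwrite("pics/c32t.png",cv2.resize(c,None,fx=12,fy=12,interpolation=cv2.INTER_NEAREST))
P=onz(t,[(321.7,256.3)],.032)[0];C=onz(t,[(321.5,259.8)],.027)[0];print(P,C,1e3*(C-P)@gx)
# px equiv of gauge-x mm
print(proj(t,C+gx*.004)-proj(t,C))
```

```text
[ 0.40844753 -0.23303092  0.032     ] [ 0.40384156 -0.23273496  0.027     ] 2.0936927832091
[[-1.95863873  0.6985962 ]]
```

View pics/c32t.png

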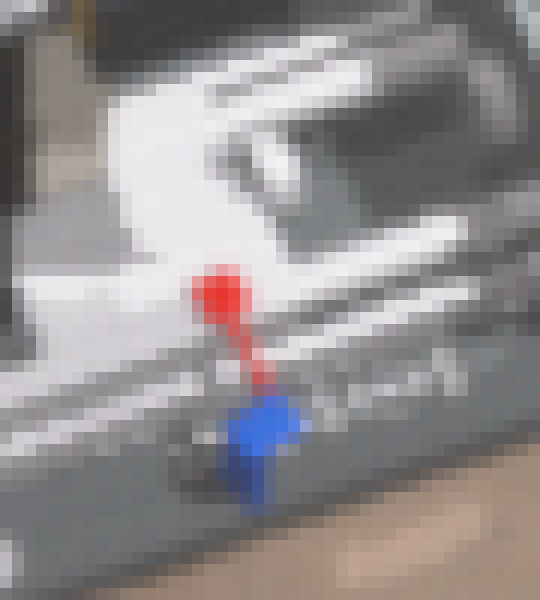

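Wrist and top views both give about 2.1 mm left to pull.

```bash
python3 -m inch '[0,0.0022,0,0,0,0,0, 0,0,0,0,0,0,0, 0,0,0,0,0,0,0]'; python3 look.py w33:wrist t33:top s33:side; python3 pm.py w33
python3 - <<'E'
from h import *
a=load("w33");t=load("t33")
cv2.imwrite("pics/c33.png",np.hstack([cv2.resize(a["color"][150:225,210:340,::-1],None,fx=4,fy=4,interpolation=cv2.INTER_NEAREST)[:300],cv2.resize(t["color"][225:275,300:345,::-1],None,fx=6,fy=6,interpolation=cv2.INTER_NEAREST)]))
E
```

```text
clock: 26.6
tool_pos: [0.4215, -0.1818, 0.2397]
orientation: [-100.6, 89.6, -77.2]
force: [2.7, -6.0, -2.5]
opening: 0.0162
[[ 0.0014 -0.3977  0.9175  0.4216]
 [-0.0061  0.9175  0.3977 -0.1819]
 [-1.     -0.0061 -0.0011  0.2397]
 [ 0.      0.      0.      1.    ]] 113.4374467644841 [  1.5255  10.773  -38.4942   0.5356 -40.6633 -68.4943] [ 2.1665 -7.1355 -2.9876] 0.016105565616273885 26.7
clip (np.float64(268.37606837606836), np.float64(171.33760683760684)) ((268.3500061035156, 171.54998779296875), (13.28156566619873, 19.922346115112305), 71.56504821777344) tip (np.float64(264.0), np.float64(180.5))
clip [ 0.39863784 -0.23354414  0.027     ] ptr [ 0.40429386 -0.23349033  0.032     ] remaining pull mm 2.187796289992996
```

View pics/c33.png

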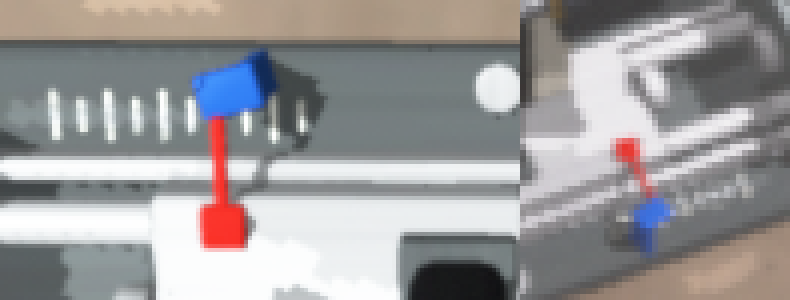

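View pics/t33.png

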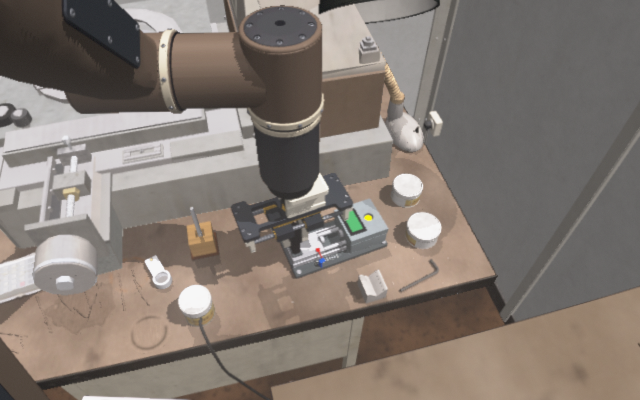

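```bash
python3 -m inch '[0,0.002,0,0,0,0,0, 0,0,0,0,0,0,0, 0,0,0,0,0,0,0, 0,0,0,0,0,0,0]'; python3 look.py w34:wrist s34:side; python3 pm.py w34
python3 -m inch '[0,0,0,0,0,0,0, 0,0,0,0,0,0,0]'; python3 -c "
from plant import ctrl
print(ctrl.get_obs()['qvel'])"
python3 look.py t34:top
python3 - <<'E'
from h import *
a=load("w34");t=load("t34");u=load("s34")
x=cv2.resize(a["color"][150:225,210:340,::-1],None,fx=4,fy=4,interpolation=cv2.INTER_NEAREST)
y=cv2.resize(u["color"][120:220,270:350,::-1],None,fx=3,fy=3)
z=cv2.resize(t["color"][195:270,180:220,::-1],None,fx=4,fy=4)
cv2.imwrite("pics/c34.png",np.hstack([x[:300],y[:300,:110*2],z[:300]])[:,:800])
E
```

```text
clock: 27.25
tool_pos: [0.4211, -0.1809, 0.2397]
orientation: [-97.8, 89.5, -74.3]
force: [2.9, -7.2, -2.4]
opening: 0.0159
[[ 0.0023 -0.3978  0.9175  0.4212]
 [-0.0082  0.9174  0.3978 -0.1809]
 [-1.     -0.0084 -0.0011  0.2397]
 [ 0.      0.      0.      1.    ]] 113.44405338357153 [  1.7135  10.6784 -38.7012   0.7262 -40.5039 -68.8214] [ 2.6815 -6.6712 -3.2215] 0.016076346191763975 27.3
clip (np.float64(267.5508474576271), np.float64(171.27118644067798)) ((267.6000061035156, 171.30001831054688), (12.965337753295898, 19.922346115112305), 71.56504821777344) tip (np.float64(264.0), np.float64(180.5))
clip [ 0.39863147 -0.23359119  0.027     ] ptr [ 0.40410874 -0.23300336  0.032     ] remaining pull mm 1.6266234814597014
clock: 27.6
tool_pos: [0.4213, -0.1813, 0.2397]
orientation: [-96.7, 89.5, -73.3]
force: [2.5, -6.8, -2.9]
opening: 0.0158
[-0.01722488  0.0089879  -0.07084252  0.28156125  0.16701926 -0.16944511]
[[ 0.0027 -0.3979  0.9174  0.4213]
 [-0.009   0.9174  0.3979 -0.1813]
 [-1.     -0.0094 -0.0011  0.2397]
 [ 0.      0.      0.      1.    ]] 113.4452769270269 [  1.6813  10.6942 -38.7159   0.8053 -40.4522 -68.8486] [ 2.5137 -6.8419 -2.9108] 0.01580380878597371 27.6
```

View pics/c34.png

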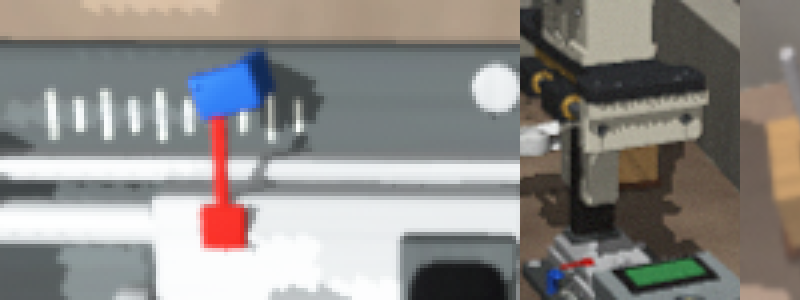

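```bash
python3 -c "
from plant import ctrl
print(ctrl.close_job()); o=ctrl.get_obs(); print(o['clock'],o['tool_pos'],o['opening'],o['force'])"
```

```text
the job is handed in; nothing more can be done
None
the job is handed in; nothing more can be done
```

The job is handed in at about 27.6 s of the 61 s allowed, with the handle still held and the red pointer near the middle of the blue clip. The hand-in gave no verdict, so what follows is from my own readings.

- **Zero button:** I pressed it with the scriber's lower end twice, with the slide closed.
  - On both presses the tool stopped where the scriber's end was about 46 mm above the table, which is the button's fully-down height.
  - On the first press I pushed too hard, to about 39 N at the wrist. The scriber turned about 3.5° and slid about 2 mm in the grip.
  - I tilted the tool to correct for that before the second, gentle press (about 3 N).
- **Scriber:** It went back into its hole with no sideways force and I let go. The top, side and wrist pictures show it standing upright where it started.
- **Slide:** I gripped the handle by its faces across the pull direction and pulled it out about 34 to 35 mm.
  - In the last wrist picture the pointer is 0.6 to 1.6 mm short of the clip's middle, inside the 4 mm limit. The top view, taken two small pulls earlier, agreed with the wrist view to about 0.1 mm.
  - The spring pull on the tool reads about 7 N and the arm is practically still.
- **V-block and tins:** They look unmoved in the last pictures I looked at.

**Disagreement:** The slide came out 2 to 3 mm more than the 14 to 32 mm stated in the task. I went by the pointer and clip as the cameras showed them. If the mark really sits at 32 mm, the pointer would still be within the limit.

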